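Put the level and the oilstone away in the roll-top bench store

ROBOT

A 6-joint arm with a two-finger parallel gripper is mounted at the origin on the work surface. World frame = base frame: x ahead of the robot, y to its left, z up, the work surface at z = 0. Lengths are in mm, angles in rad, forces in N, time in s.
With the tool pointing down it reaches from about 350 to 975 mm from the base axis. Payload 7.1 kg.
Tool frame: the origin (TCP) lies midway between the tips of the shut fingers; the grasp point (between the pads) lies 19 mm behind it (ctrl.grasp_offset is the distance from the TCP to the grasp point, in mm); z points along the fingers, y is the line along which they close (so a half turn about z gives the same grasp; the last joint's range is limited). The gripper opens to 88 mm and grips with 3 to 60 N. Pads are 20 mm wide; open, the fingers measure 115 mm over their backs; the gripper's body (75 mm by 178 mm) begins 61 mm behind the grasp point.
Start: joints at [1.109, 0.423, 1.63, -0, 1.089, -0.019], TCP at [267.762, 564.72, 222.675] pointing down, gripper open.
Joint ranges: [-3, 3], [-0.9, 2.11], [0.09, 2.58], [-1.31, 4.45], [0.11, 2.69], [-2.54, 2.54]. Speed limits (rad/s): [2.39, 2.39, 3.01, 3.14, 3.14, 3.14].

INTERFACE

Orientations are given as a rotation vector (axis times angle).
In Python, from workcell import sensors, viewer, ctrl gives the robot as it stands. The module is installed in compiled form; this text tells all that it offers.
- The arm moves only by the shell command python3 -m handwheel 'ROWS'. ROWS is JSON, a list of rows, each a list of 7 numbers: the shift along the tool's x, y, z in mm, then the turn, a rotation vector about the tool's x, y, z in rad, then the closure, from 0 (fully open) to 1 (shut). In form: [[x, y, z, rx, ry, rz, jaw], ...]. A call has 1 to 10 rows; each row shifts and turns the commanded pose from where the row before left it, along the tool's axes as they then stand; what a row does not reach is not made up. A row lasts 1/8 s, in which the tool goes at most 62.5 mm and 10.7 degrees, less where a joint would pass 70% of its speed; a pose out of reach is approached as far as the arm can. A call is refused whole if a number of a shift passes 62.5 or a number of a turn 0.188, either way. A call with a gripper value outside its range is refused whole. The fingers move at their own pace and stop on an object; the grip force is fixed at half the most. Time passes only in rows, so rows that do not move let the fingers close. It gives the time, the measured TCP pose, the force, the opening and the grip force at its end, in the units of the state.
- sensors.get_obs(): the state, without advancing time (a new reading comes with each control period).
- viewer.get_image(name): name is "side" or "top"; returns a dict with "frame" (480x640x3 uint8, blue, green, red), "fov_y" (degrees; the focal length in pixels is half the picture's height over the tangent of half this angle, whatever the lens; pixels are square), "cx", "cy" (the principal point, pixels), "R" (3x3) and "t" (3): a world point X has camera coordinates R X + t. Camera axes: x right, y down, z forward; pixel columns grow to the right and rows downward; lengths in mm; the calibration is good to about 2 mm. A picture is of the moment at which its call begins. There is no depth.
- ctrl.close_job(): hands the job in; it is judged then, once.
The state is a dict: "t": time; "qpos": joint angles; "qvel": joint speeds; "joint_torque": joint torques, N m; "ee_pos": TCP position; "orientation": TCP orientation; "ft_force": force on the tool from outside, world axes, zero at the start; "moment": the same for the moment, N m; "width": finger opening in mm; "grasp_force": force on a finger pad.
Only numpy, scipy, OpenCV 4.12 (cv2) and the standard library are available. Lean on these libraries where they do the work, as an engineer would, in place of code of your own. Each camera call takes 0.05 s, during which the arm holds its last target. There are 200 camera calls.

TASK

End of the shift at the fitting bench: roll the slatted shutter of the bench store fully open, put the yellow spirit level on the green mat inside, standing on its long edge as it does now, and the oilstone, stone side up, on the red mat, and then roll the shutter fully shut over them. Set both down rather than dropping them, and leave the wire brush, the oil bottle and the wooden block alone.

Things in the scene. Friction and masses are not known exactly. Their poses are not given: they have to be found in the camera images.
- store: Blue roll-top bench store, fixed: 404 deep (x) x 320 wide (y) x 245 high. Origin: centre of its underside; x points from its front to its back, y left, z up. A 45 high plinth carries the floor. Half-round side cheeks of radius 200, inner faces at y +-145. A divider 8 thick, 25 high, along x at y 0 parts the floor into two bays; their front is open, without a lip.
- store_axis (a point): Middle of the axis the shutter rolls about (along store y, at floor height, 45 over the bench; store axes). Slats run at radius 174-186; a fixed grey hood (190-196) covers the rear from elevation 78 deg (0 = level to the front). What lies inside must stay within radius 170 or it blocks the shutter: a 190 long thing lies along x, its centre within 70 of the axis.
- shutter (a joint): Rolling angle of the shutter, rad: 0 shut, 1.09 fully open. Friction holds it where it is left (4 to 8 N at the grip move it). It may start a little ajar. Fully open, its lower edge hangs 72 mm in front of the axis and 160 mm above the floor, so the bays are reached from the front with the tool tilted some 25 deg or more from vertical.
- shutter_grip (a point): Point in the orange pull grip on the lowest slat: 210 from the shutter axis, in the store's middle plane, at elevation 10 deg (0.1745 rad) plus the shutter angle. The grip is a solid fin 22 wide (store y), 34 along the track, standing out to radius 231. It can be pinched across its width or pushed from below or above. Axes: the store's, turned with the shutter.
- mat_green: Green mat lining one bay of the store: 300 (along store x) x 135 x 2 thick, fixed on the store's floor. Origin at the centre of its underside, 45 mm above the bench, over the store's x = 0 and 74.5 mm to the left or right of its middle (which side varies); axes parallel to the store's. Hidden while the shutter is shut.
- mat_red: Red mat lining the other bay; same size, origin and axes as the green mat.
- level_center (a point): Centre of the yellow spirit level with green vials, a bar 190 long (x) x 24 wide (y) x 36 high (z), standing on its long edge on a rest, about 0.3 kg; the point is half-way up, in its middle.
- stone_center (a point): Centre of the oilstone in its dark wooden holder, 190 long (x) x 52 wide (y, holder, lower 22 mm; the grey stone above is 160 x 44) x 34 high (z), about 0.45 kg; the point is half-way up (17 mm above the underside), in its middle.
- rest_left: Round dark steel marking-out block, 130 across, 45 high, fixed on the left of the bench; origin under its centre. The level or the oilstone lies across it, its ends overhanging.
- rest_right: The same kind of block on the right; it carries the other of the two.
- level: The same spirit level: origin at the centre of its underside, axes as above.
- stone: The same oilstone: origin at the centre of its underside, axes as above.
- wire_brush: Bystander: wire brush with wooden back, 200 x 30 x 36 high, loose; origin under its centre.
- oil_bottle: Bystander: white oil bottle with red cap, 56 across, 130 high, loose; origin under its centre.
- wood_block: Bystander: wooden block 70 x 50 x 40 high, loose; origin under its centre.
Mind the look-alikes: they are no part of the job. What is shaped like the stone but blue is not meant.

How it is judged (in metres and radians):
On the way, in this order (a step that is already met when the one before it is completed fails the run):
1. the shutter is rolled fully open (at least 1.03 rad) (value of joint shutter above 1.03 rad), for 0.2 s.
2. one of the two things lies released in its own bay (((x of level_center in the frame of mat_green between -0.1 and 0.1 m and y of level_center in the frame of mat_green between -0.06 and 0.06 m and z of level_center in the frame of mat_green between 0 and 0.028 m and angle between level_center's own z axis and vertical below 0.15 rad and linear speed of level below 0.03 m/s and contact force between the fingers and level below 0.3 N) or (x of stone_center in the frame of mat_red between -0.1 and 0.1 m and y of stone_center in the frame of mat_red between -0.06 and 0.06 m and z of stone_center in the frame of mat_red between 0 and 0.027 m and angle between stone_center's own z axis and vertical below 0.15 rad and linear speed of stone below 0.03 m/s and contact force between the fingers and stone below 0.3 N))), for 0.2 s.
3. both things lie released in their own bays (x of level_center in the frame of mat_green between -0.1 and 0.1 m and y of level_center in the frame of mat_green between -0.06 and 0.06 m and z of level_center in the frame of mat_green between 0 and 0.028 m and angle between each of level_center, stone_center's own z axis and vertical below 0.15 rad and linear speed of each of level, stone below 0.03 m/s and contact force between the fingers and level below 0.3 N and x of stone_center in the frame of mat_red between -0.1 and 0.1 m and y of stone_center in the frame of mat_red between -0.06 and 0.06 m and z of stone_center in the frame of mat_red between 0 and 0.027 m and contact force between the fingers and stone below 0.3 N), for 0.2 s.
At the end, for the whole second after the job is handed in: Shutter fully shut (under 0.035 rad, 7 mm at the grip) and still; level on the green mat, oilstone on the red mat, each released, at rest, upright within 0.15 rad, resting within 8 mm of its mat, centre within 60 mm of the mat middle sideways and 100 mm fore and aft (all of step 3 and value of joint shutter below 0.035 rad and velocity of joint shutter below 0.05 rad/s); the robot touches nothing.
It fails at once if the wire brush is moved by more than 30 mm (distance of wire_brush from where it was at the start of the episode above 0.03 m).
It fails at once if the oil bottle is moved by more than 30 mm (distance of oil_bottle from where it was at the start of the episode above 0.03 m).
It fails at once if the wood block is moved by more than 30 mm (distance of wood_block from where it was at the start of the episode above 0.03 m).
It fails at once if the level is dropped (faster than 0.7 m/s while not held, a fall of 25 mm) (linear speed of level above 0.7 m/s and contact force between the fingers and level below 0.2 N).
It fails at once if the stone is dropped (faster than 0.7 m/s while not held, a fall of 25 mm) (linear speed of stone above 0.7 m/s and contact force between the fingers and stone below 0.2 N).
It also fails if it takes over 72 s, if anything falls off the work surface, if the arm or the gripper's body presses on something with over 40 N, if the wrist force passes 120 N, or if a joint passes its speed limit or range.

## Working session

There is one attempt and no reset: what is moved stays moved. The work goes in short steps, Python scripts to look and compute and a shell command to move; the robot and the scene stay as the last step left them, time stands still between calls to the robot, and variables do not carry over. Pictures are saved under pics/ and viewed, at most 10 in all, crops included, and the job is handed in when it is done.

```bash
mkdir -p pics
python3 - <<'E'
from workcell import sensors, viewer, ctrl
import cv2,numpy as np,pickle
d={}
for n in("side","top"):
    im=viewer.get_image(n);d[n]=im;cv2.imwrite(f"pics/{n}0.png",im["frame"])
    print(n,im["fov_y"],im["cx"],im["cy"],np.round(im["R"],4).tolist(),np.round(im["t"],1).tolist())
pickle.dump(d,open("d0.pkl","wb"))
print(sensors.get_obs(),ctrl.grasp_offset)
E
```

```text
side 45.91461082262296 320.1464151983108 233.8298715192619 [[-0.0976, 0.9952, 0.0016], [0.9503, 0.0937, -0.297], [-0.2957, -0.0275, -0.9549]] [-14.1, -492.8, 1720.3]
top 53.11899117187299 319.76089831505664 242.30099092726357 [[-0.0241, -0.9997, -0.006], [-0.9819, 0.0248, -0.1877], [0.1878, 0.0014, -0.9822]] [98.8, 517.2, 1242.7]
{'t': 0.1, 'qpos': array([ 1.10902844e+00,  4.23758510e-01,  1.63056873e+00, -1.19800451e-05,
        1.08861240e+00, -1.90137404e-02]), 'qvel': array([-0.00083434, -0.0008731 , -0.00229415,  0.00150938,  0.00238131,
        0.00135697]), 'joint_torque': array([ 2.40292766e-04, -5.45616961e+01, -2.74327111e+01,  6.45910366e-02,
        1.88912993e-02, -4.69484019e-05]), 'ee_pos': array([267.5408649 , 564.30802518, 222.00074577]), 'orientation': array([-6.89733037e-01, -3.06462369e+00,  2.05876314e-03]), 'ft_force': array([-0.33519141,  0.4312955 , -1.16278711]), 'moment': array([ 0.04289577,  0.00839984, -0.04383859]), 'grasp_force': 0.0, 'width': 87.74692484655343} 18.700000000000003
```

View pics/side0.png

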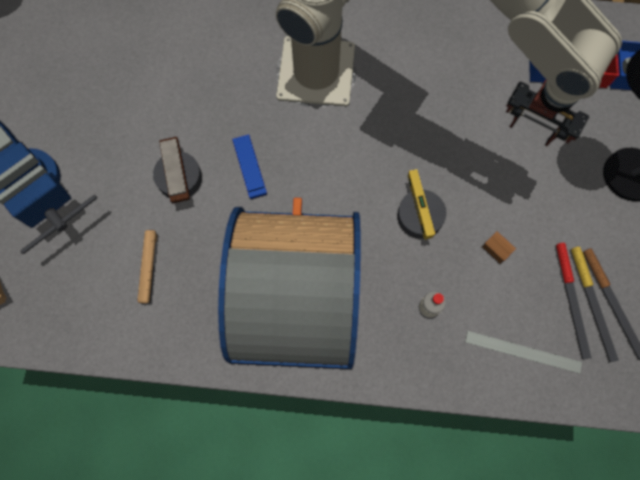

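View pics/top0.png

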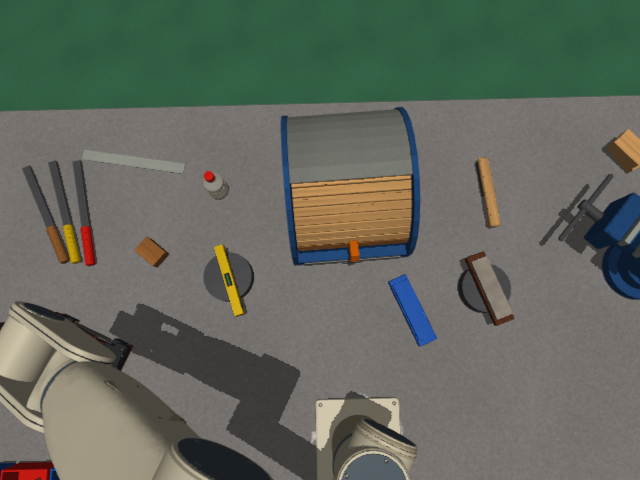

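Two downward-looking fixed views: level (side 421,203 / top 229,280) on the left rest, stone (side 173,168 / top 489,288) on the right, grip (side 297,205 / top 353,250), store front towards the robot. I'll zoom in for precise pixels.

```bash
cat > h.py <<'E'
import numpy as np,cv2,pickle
from scipy.spatial.transform import Rotation as Ro
def cam(im):
    f=240/np.tan(np.radians(im["fov_y"]/2));return np.array([[f,0,im["cx"]],[0,f,im["cy"]],[0,0,1]]),np.array(im["R"]),np.array(im["t"])
def ray(im,p):
    K,R,t=cam(im);return -R.T@t,R.T@np.linalg.inv(K)@[p[0],p[1],1]
def tri(d,ps,pt):
    A=[];b=[]
    for im,p in((d["side"],ps),(d["top"],pt)):
        K,R,t=cam(im);P=K@np.c_[R,t]
        for i in(0,1):
            r=P[i]-p[i]*P[2];r=r/np.linalg.norm(r[:3]);A.append(r[:3]);b.append(-r[3])
    X=np.linalg.lstsq(np.array(A),np.array(b),rcond=None)[0];return X,np.linalg.norm(A@X-b)
def onz(im,p,z):
    c,v=ray(im,p);return c+v*(z-c[2])/v[2]
def proj(im,X):
    K,R,t=cam(im);q=(K@(R@np.atleast_2d(X).T+t[:,None]));return (q[:2]/q[2]).T
E
python3 - <<'E'
from h import *
d=pickle.load(open("d0.pkl","rb"))
def crop(n,x,y,w,h,s): 
    c=cv2.resize(d[n]["frame"][y:y+h,x:x+w],None,fx=s,fy=s,interpolation=cv2.INTER_CUBIC)
    for i in range(0,w,20): cv2.putText(c,str(x+i),(i*s,8),0,.3,(255,255,255)); cv2.line(c,(i*s,0),(i*s,4),(255,255,255))
    for i in range(0,h,20): cv2.putText(c,str(y+i),(0,i*s+4),0,.3,(255,255,255))
    return c
a=np.hstack([crop("side",145,120,80,100,4//1),crop("side",385,155,80,100,4)])[:300*2]
a=np.hstack([crop("side",140,125,100,100,3),crop("side",375,155,100,100,3)])[:, :400] if 0 else None
g1=crop("side",210,190,160,190,2);g2=crop("top",275,90,160,190,2)
s=[crop("side",150,130,50,80,3),crop("side",395,160,50,80,3),crop("top",455,240,65,90,3),crop("top",200,235,60,90,3)]
H=240
r2=np.hstack([x[:210] for x in[np.pad(q,((0,max(0,0)),(0,0),(0,0))) for q in s]])
r1=np.hstack([g1,g2]);W=max(r1.shape[1],r2.shape[1])
p=lambda z:np.pad(z,((0,0),(0,W-z.shape[1]),(0,0)))
o=np.vstack([p(r1),p(r2)]);print(o.shape);cv2.imwrite("pics/z.png",o)
def cen(n,m):
    hsv=cv2.cvtColor(d[n]["frame"],cv2.COLOR_BGR2HSV);mk=cv2.inRange(hsv,*m)
    k,l,st,c=cv2.connectedComponentsWithStats(mk)
    for i in range(1,k):
        if st[i,4]>40:
            cnt=cv2.findContours((l==i).astype('uint8'),0,2)[0][0]
            print(n,st[i].tolist(),c[i].round(1),cv2.minAreaRect(cnt))
for n in d:
    print("yellow");cen(n,((22,180,80),(32,255,255)))
    print("orange");cen(n,((6,215,120),(14,255,255)))
E
```

```text
(590, 675, 3)
yellow
orange
yellow
top [63, 225, 18, 38, 370] [ 71.2 243.7] ((71.08360290527344, 243.48033142089844), (38.7649040222168, 9.791431427001953), 76.75948333740234)
top [214, 245, 30, 71, 638] [228.6 280.2] ((228.53213500976562, 279.9403991699219), (72.41168212890625, 10.05717658996582), 73.3007583618164)
orange
top [349, 241, 10, 21, 160] [353.9 250.4] ((353.8316650390625, 250.81683349609375), (20.298757553100586, 8.05980110168457), 84.2894058227539)
```

View pics/z.png

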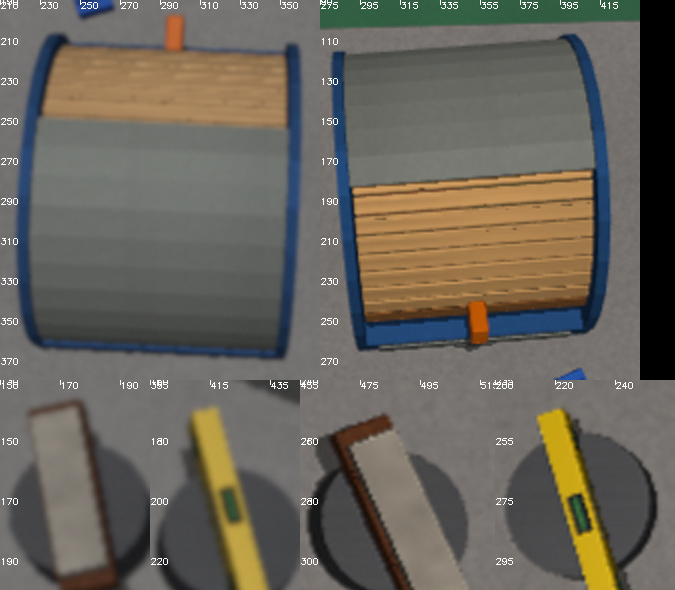

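Run:
```python
from h import *
from scipy.optimize import least_squares
d=pickle.load(open("d0.pkl","rb"))
for n,p in(("top",(295,264)),("top",(410,256)),("side",(226.5,362.5)),("side",(351.5,368))): print(n,onz(d[n],p,0).round(0))
S=np.array
obs=[("top",(295,264),(-202,160,0)),("top",(410,256),(-202,-160,0)),("side",(226.5,362.5),(202,-160,0)),("side",(351.5,368),(202,160,0))]
def store(p):
    c,s=np.cos(p[2]),np.sin(p[2]);return S([[c,-s,0],[s,c,0],[0,0,1]]),S([p[0],p[1],0])
def res(p):
    R,t=store(p);return S([proj(d[n],R@S(X)+t)[0]-u for n,u,X in obs]).ravel()
r=least_squares(res,[600,0,0]);p=r.x;print(p,r.fun.round(1));R,t=store(p)
for th in(0,.05,.1,.2):
    for dphi in(0,-17/210,17/210):
        e=.1745+th+dphi;X=R@S([-231*np.cos(e),0,45+231*np.sin(e)])+t
        print(th,dphi,X.round(0),proj(d["side"],X).round(1),proj(d["top"],X).round(1))
for nm,a,b in(("level mid top",(421.7,201.5),(228.8,280.5)),):
    print(nm,tri(d,a,b))
# masks
sub=d["side"]["frame"];hs=cv2.cvtColor(sub,cv2.COLOR_BGR2HSV)
print(hs[203,418],hs[205,297],hs[165,170],hs[190,178], cv2.cvtColor(d["top"]["frame"],cv2.COLOR_BGR2HSV)[285,487])
```

```text
top [469. 156.   0.]
top [ 484. -163.    0.]
side [ 882. -142.    0.]
side [865. 180.   0.]
[6.74672897e+02 7.65183222e+00 5.42981668e-02] [-0.1  1.8 -0.1  0.8  0.3  1.1 -0.8  1.2]
0 0 [448.  -5.  85.] [[296.7 198.8]] [[355.4 266.1]]
0 -0.08095238095238096 [445.  -5.  67.] [[297.  200.4]] [[355. 268.]]
0 0.08095238095238096 [451.  -4. 103.] [[296.4 197.7]] [[355.7 263.6]]
0.05 0 [450.  -5.  96.] [[296.5 198.1]] [[355.6 264.6]]
0.05 -0.08095238095238096 [446.  -5.  78.] [[296.9 199.3]] [[355.2 266.9]]
0.05 0.08095238095238096 [455.  -4. 114.] [[296.1 197.3]] [[355.9 261.7]]
0.1 0 [453.  -4. 108.] [[296.3 197.6]] [[355.8 262.9]]
0.1 -0.08095238095238096 [448.  -5.  89.] [[296.6 198.5]] [[355.5 265.6]]
0.1 0.08095238095238096 [458.  -4. 125.] [[295.9 197.2]] [[356.  259.6]]
0.2 0 [460.  -4. 130.] [[295.8 197.2]] [[356.1 258.7]]
0.2 -0.08095238095238096 [454.  -4. 112.] [[296.2 197.4]] [[355.8 262.2]]
0.2 0.08095238095238096 [468.  -4. 147.] [[295.4 197.5]] [[356.3 254.6]]
level mid top (array([419.23016874, 326.29850852,  75.96190105]), np.float64(2.2837870340661435))
[ 23 161 141] [ 11 185 193] [ 17  28 127] [ 18  28 135] [ 19  41 132]
```

```bash
cat >> h.py <<'E'
def rz(a): return Ro.from_euler("z",a).as_matrix()
def box(l,w,z0,z1): return np.array([[x,y,z] for x in(-l/2,l/2) for y in(-w/2,w/2) for z in(z0,z1)])
def sil(im,P):
    m=np.zeros((480,640),np.uint8);cv2.fillConvexPoly(m,cv2.convexHull((proj(im,P)*16).astype(np.int32)),1,shift=4);return m
E
cat > fit.py <<'E'
from h import *
from scipy.optimize import minimize,least_squares
d=pickle.load(open("d0.pkl","rb"))
def mask(n,lo,hi,bb):
    m=cv2.inRange(cv2.cvtColor(d[n]["frame"],cv2.COLOR_BGR2HSV),lo,hi)//255;z=np.zeros_like(m);x,y,w,h=bb;z[y:y+h,x:x+w]=m[y:y+h,x:x+w]
    return cv2.morphologyEx(z,cv2.MORPH_CLOSE,np.ones((7,7)))
# level
M={"side":mask("side",(17,120,60),(34,255,255),(395,160,50,85)),"top":mask("top",(17,120,40),(34,255,255),(205,238,50,85))}
print({n:int(M[n].sum()) for n in M})
bl=lambda m:cv2.GaussianBlur(m.astype(np.float32),(0,0),1)
def c(p,z=45):
    P=box(190,24,z,z+36)@rz(p[2]).T+[p[0],p[1],0];return sum(((bl(sil(d[n],P))-bl(M[n]))**2).sum() for n in M)
for z in(35,45,55):
    r=minimize(c,[425,326,.25],args=(z,),method="Nelder-Mead",options=dict(initial_simplex=[[425,326,.2],[435,326,.2],[425,336,.2],[425,326,.35]]));print("level",z,r.x.round(3),round(r.fun,1))
    if z==45: L=r.x
# stone: corners of holder
ob=[("side",(159,140.3),(-95,-26,67)),("side",(177.3,137),(-95,26,67)),("side",(189.3,197.7),(95,26,45)),("side",(170.7,200),(95,-26,45)),
 ("top",(465,258.3),(95,26,67)),("top",(484.3,252),(95,-26,67)),("top",(496,325),(-95,26,45)),("top",(513,319),(-95,-26,45))]
def rs(p): return np.array([proj(d[n],rz(p[2])@np.array(X)+[p[0],p[1],p[3]])[0]-u for n,u,X in ob]).ravel()
r=least_squares(rs,[430,-200,.2,0]);S=r.x;print("stone",S.round(3),r.fun.round(1))
s=np.array([674.7,7.7,.0543])
G={"side":mask("side",(6,150,120),(15,255,255),(286,192,22,26)),"top":mask("top",(6,190,100),(15,255,255),(342,235,22,35))}
for n in G: print(n,cv2.boundingRect(G[n]))
for th in(0,.05,.1,.15,.2):
    e=.1745+th;B=np.array([[-r*np.cos(e)-q*-np.sin(e)*1,y,45+r*np.sin(e)+q*np.cos(e)] for r in(186,231) for q in(-17,17) for y in(-11,11)])@rz(s[2]).T+[s[0],s[1],0]
    print(th,[cv2.boundingRect(sil(d[n],B)) for n in G])
for n in d:
    f=d[n]["frame"].copy()
    for P in(box(190,24,45,81)@rz(L[2]).T+[L[0],L[1],0],box(190,52,45,67)@rz(S[2]).T+[S[0],S[1],S[3]]):
        cv2.polylines(f,[cv2.convexHull(proj(d[n],P).round().astype(np.int32))],1,(255,0,255))
    a=np.linspace(0,np.pi,40)
    for y in(-160,160):
        P=np.c_[-200*np.cos(a),0*a+y,45+200*np.sin(a)]@rz(s[2]).T+[s[0],s[1],0];cv2.polylines(f,[proj(d[n],P).round().astype(np.int32)],0,(255,0,255))
    d[n]["o"]=f
o=np.hstack([d["side"]["o"][110:380,140:460],d["top"]["o"][80:350,195:525]]);o=cv2.resize(o,(800,332));cv2.imwrite("pics/ov.png",o)
E
python3 fit.py
```

```text
{'side': 740, 'top': 800}
level 35 [4.21772e+02 3.28993e+02 3.04000e-01] 107.2
level 45 [4.23184e+02 3.27518e+02 3.05000e-01] 100.0
level 55 [4.21538e+02 3.25239e+02 2.95000e-01] 105.4
stone [ 3.82692e+02 -3.54275e+02  3.53000e-01  2.31300e+00] [-1.7 -1.5 -1.6 -2.5  0.8  1.4  0.6  3.6  1.   0.1 -0.3 -0.8 -1.7  1.8
 -0.6  0.4]
side (293, 198, 8, 18)
top (349, 240, 10, 22)
0 [(291, 197, 11, 21), (349, 247, 12, 22)]
0.05 [(291, 197, 11, 20), (349, 246, 12, 22)]
0.1 [(291, 197, 11, 19), (349, 244, 12, 23)]
0.15 [(291, 197, 11, 19), (350, 242, 12, 23)]
0.2 [(290, 197, 11, 19), (350, 240, 12, 23)]
```

View pics/ov.png

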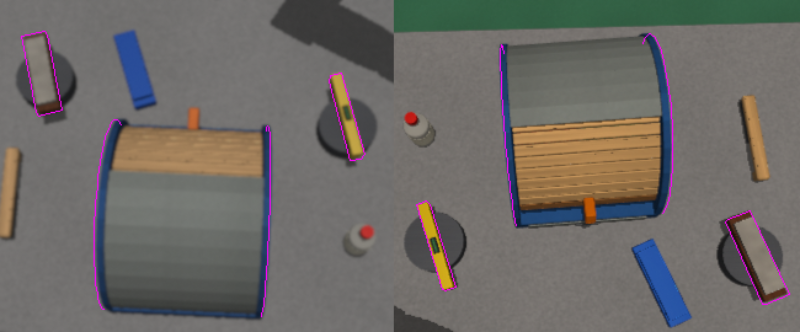

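Overlays match: level at (423,328) yaw 0.305 on z 45, stone at (383,−354) yaw ≈0.33 on z ≈47, store at (675,8) yaw 0.054, shutter about 0.17 ajar. Now a planner that prints rows.

```bash
cat > pl.py <<'E'
from h import *
from workcell import sensors
S0=np.array([674.7,7.7,0.]);SY=.0543
def st(x,y,z): return rz(SY)@[x,y,z]+S0      # store -> world
def grip(th,r=216): e=.1745+th; return st(-r*np.cos(e),0,45+r*np.sin(e))
def pose(g,head,tilt,off=18.7):               # grasp point, heading, tilt (deg)
    t=np.radians(tilt);h=np.array([np.cos(head),np.sin(head),0]);z=np.sin(t)*h-np.cos(t)*np.array([0,0,1.]);y=np.array([-h[1],h[0],0])
    R=np.c_[np.cross(y,z),y,z];return np.array(g)+off*z,R
def plan(wps,mm=50,ra=.15,cur=None):          # wps: list of (pose, jaw)
    o=sensors.get_obs();p,R=cur or (o["ee_pos"],Ro.from_rotvec(o["orientation"]).as_matrix())
    if cur is None: print("t",round(o["t"],2),"tcp",o["ee_pos"].round(1),"F",o["ft_force"].round(1),"w",round(o["width"],1))
    for (q,Q),j in wps:
        dv=Ro.from_matrix(R.T@Q).as_rotvec();n=max(1,int(np.ceil(max(np.linalg.norm(q-p)/mm,np.linalg.norm(dv)/ra))))
        p1,R1=p,R
        for i in range(1,n+1):
            Rn=R1@Ro.from_rotvec(dv*i/n).as_matrix();pn=p1+(q-p1)*i/n
            s=R.T@(pn-p);w=Ro.from_matrix(R.T@Rn).as_rotvec();print(str([*[round(float(a),1) for a in s],*[round(float(a),3) for a in w],j]).replace(" ",""),end=",")
            p,R=pn,Rn
        print("  #",q.round(0))
    return p,R
E
python3 - <<'E'
from pl import *
T=35;g=grip(.17)
P,R=pose(g,SY,T)
plan([((P-R[:,2]*110+[0,0,0],R),0),((P,R),0)])
E
```

```text
t 0.1 tcp [267.5 564.3 222. ] F [-0.3  0.4 -1.2] w 87.7
[-31.8,-37.5,2.5,-0.013,-0.05,-0.04,0],[-30.1,-38.8,3.5,-0.013,-0.05,-0.04,0],[-28.3,-40.0,4.5,-0.013,-0.05,-0.04,0],[-26.5,-41.2,5.4,-0.013,-0.05,-0.04,0],[-24.5,-42.3,6.1,-0.013,-0.05,-0.04,0],[-22.5,-43.3,6.7,-0.013,-0.05,-0.04,0],[-20.4,-44.3,7.2,-0.013,-0.05,-0.04,0],[-18.2,-45.1,7.6,-0.013,-0.05,-0.04,0],[-16.0,-45.9,7.9,-0.013,-0.05,-0.04,0],[-13.7,-46.6,8.0,-0.013,-0.05,-0.04,0],[-11.5,-47.2,8.1,-0.013,-0.05,-0.04,0],[-9.2,-47.7,8.0,-0.013,-0.05,-0.04,0],  # [419.  -6. 193.]
[0.0,-0.0,36.7,0.0,0.0,0.0,0],[-0.0,-0.0,36.7,0.0,0.0,0.0,0],[0.0,-0.0,36.7,0.0,0.0,0.0,0],  # [482.  -3. 103.]
```

```bash
python3 -m handwheel '[[-32,-37.5,2.5,-0.013,-0.05,-0.04,0],[-30,-39,3.5,-0.013,-0.05,-0.04,0],[-28,-40,4.5,-0.013,-0.05,-0.04,0],[-26.5,-41,5.5,-0.013,-0.05,-0.04,0],[-24.5,-42,6,-0.013,-0.05,-0.04,0],[-22.5,-43,6.7,-0.013,-0.05,-0.04,0],[-20.5,-44,7,-0.013,-0.05,-0.04,0],[-18,-45,7.6,-0.013,-0.05,-0.04,0],[-16,-46,8,-0.013,-0.05,-0.04,0],[-13.5,-46.6,8,-0.013,-0.05,-0.04,0]]'
python3 -m handwheel '[[-11.5,-47,8,-0.013,-0.05,-0.04,0],[-9,-47.7,8,-0.013,-0.05,-0.04,0],[0,0,10,0,0,0,0],[0,0,0,0,0,0,0],[0,0,0,0,0,0,0]]'
python3 - <<'E'
from pl import *
P,R=pose(grip(.17),SY,35)
plan([((P,R),0)])
from workcell import viewer
d={n:viewer.get_image(n) for n in("side","top")}
cv2.imwrite("pics/g1.png",np.hstack([cv2.resize(d["side"]["frame"][110:290,200:400],(400,360)),cv2.resize(d["top"]["frame"][160:340,250:450],(400,360))]))
E
```

```text
t: 1.35
ee_pos: [394.0, 89.3, 197.7]
orientation: [0.041, 2.626, 0.023]
ft_force: [1.1, 0.2, 0.5]
width: 87.8
grasp_force: 0.0
t: 1.98
ee_pos: [405.6, 58.7, 182.5]
orientation: [-0.017, 2.61, 0.056]
ft_force: [-0.1, -1.0, -0.4]
width: 88.0
grasp_force: 0.0
t 1.98 tcp [405.6  58.7 182.5] F [-0.1 -1.  -0.4] w 88.0
[-8.6,-22.0,35.0,0.005,-0.026,-0.016,0],[-7.3,-22.0,35.3,0.005,-0.026,-0.016,0],[-6.0,-21.9,35.6,0.005,-0.026,-0.016,0],  # [482.  -3. 103.]
```

View pics/g1.png

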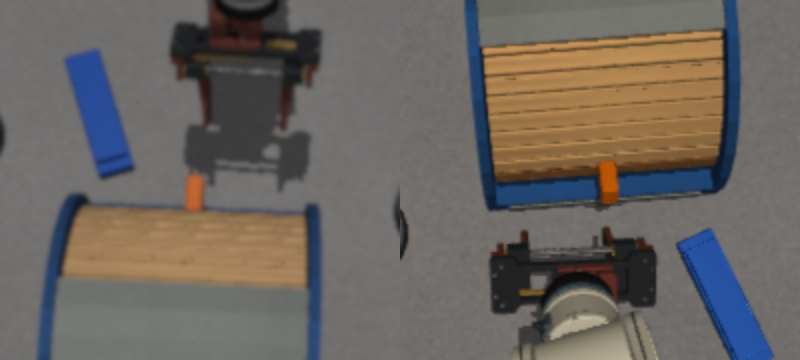

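Gripper sits ~60 mm left of the grip (top 575 vs fin 609 in the crop), as measured; I correct sideways first, then go in.

```bash
python3 -m handwheel '[[-4,-22,0,0.005,-0.026,-0.016,0],[-4,-22,5,0.005,-0.026,-0.016,0],[-4,-20,15,0.005,-0.026,-0.016,0],[-4,0,25,0,0,0,0],[-4,0,30,0,0,0,0],[0,0,25,0,0,0,0],[0,0,0,0,0,0,0]]'
python3 - <<'E'
from pl import *
P,R=pose(grip(.17),SY,35)
plan([((P,R),0)])
E
```

```text
t: 2.95
ee_pos: [468.1, 19.7, 149.2]
orientation: [-0.06, 2.619, 0.076]
ft_force: [-0.6, -0.5, -0.4]
width: 88.0
grasp_force: 0.0
t 2.95 tcp [468.1  19.7 149.2] F [-0.6 -0.5 -0.4] w 88.0
[5.7,-12.6,23.0,0.019,-0.044,-0.01,0],[6.9,-12.1,22.9,0.019,-0.044,-0.01,0],  # [482.  -3. 103.]
```

```bash
python3 -m handwheel '[[5,-12,15,0.019,-0.044,-0.01,0],[5,-12,15,0.019,-0.044,-0.01,0],[0,0,15,0,0,0,0],[0,0,0,0,0,0,0]]'
python3 - <<'E'
from pl import *
print(sensors.get_obs()["qpos"].round(2))
P,R=pose(grip(.17),SY,35)
plan([((P,R),0)])
E
```

```text
t: 3.45
ee_pos: [492.3, -5.5, 155.0]
orientation: [-0.068, 2.599, 0.033]
ft_force: [-0.8, -0.2, -0.1]
width: 87.9
grasp_force: 0.0
[-0.09  0.21  2.32  0.86  0.11 -2.54]
t 3.45 tcp [492.3  -5.5 155. ] F [-0.8 -0.2 -0.1] w 87.9
[17.7,1.4,19.9,0.005,-0.034,-0.003,0],[18.4,1.5,19.3,0.005,-0.034,-0.003,0],  # [482.  -3. 103.]
```

Joint 5 sits at its lower limit, so tilt is limited this close in; I'll ease the tilt and fit the arm's geometry to plan properly.

```bash
cat > log.py <<'E'
import sys
from workcell import sensors
import pickle,os
o=sensors.get_obs();L=pickle.load(open("log.pkl","rb")) if os.path.exists("log.pkl") else []
L.append((o["qpos"],o["ee_pos"],o["orientation"]));pickle.dump(L,open("log.pkl","wb"));print(o["qpos"].round(2))
E
python3 log.py
python3 -m handwheel '[[0,0,0,0,0.1,0,0],[0,0,0,0,0.1,0,0],[0,0,0,0,0.1,0,0],[0,0,0,0,0.0,0,0],[0,0,0,0,0,0,0]]'; python3 log.py
python3 -m handwheel '[[20,0,-40,0,0.1,0,0],[20,0,-40,0,0.1,0,0],[0,0,0,0,0,0.15,0],[0,0,0,0,0,0.15,0],[0,0,0,0,0,0.15,0],[0,0,0,0,0,0,0]]'; python3 log.py
python3 - <<'E'
from h import *
from scipy.optimize import least_squares
L=pickle.load(open("log.pkl","rb"));L.append((np.array([1.10902844e+00,  4.23758510e-01,  1.63056873e+00, -1.19800451e-05,1.08861240e+00, -1.90137404e-02]),np.array([267.5408649 , 564.30802518, 222.00074577]),np.array([-6.89733037e-01, -3.06462369e+00,  2.05876314e-03])))
E=lambda a,t:Ro.from_euler(a,t)
def fk(q,k):
    h,a,L2,L3,e,Lt=k;R=E("z",q[0]);p=R.apply([a,0,h]);R=R*E("y",q[1]);p=p+R.apply([0,0,L2]);R=R*E("y",q[2]);p=p+R.apply([e,0,L3]);R=R*E("z",q[3])*E("y",q[4]);R=R*E("z",q[5]);return p+R.apply([0,0,Lt]),R
def f(k): return np.concatenate([fk(q,k)[0]-p for q,p,o in L])
r=least_squares(f,[150,0,600,500,0,240],x_scale=100);print(r.x.round(1),r.fun.round(1))
for q,p,o in L: print(((fk(q,r.x)[1].inv())*Ro.from_rotvec(o)).as_rotvec().round(3))
E
```

```text
[-0.09  0.21  2.32  0.86  0.11 -2.54]
t: 4.08
ee_pos: [492.6, 3.2, 154.7]
orientation: [-0.092, 2.821, 0.063]
ft_force: [0.0, 0.4, -0.3]
width: 87.8
grasp_force: 0.0
[-0.06  0.23  2.18  0.18  0.43 -1.85]
t: 4.82
ee_pos: [433.0, -3.1, 221.0]
orientation: [0.573, 2.979, 0.096]
ft_force: [0.7, -0.3, -0.4]
width: 87.4
grasp_force: 0.0
[-0.07  0.09  2.11  0.07  0.84 -1.3 ]
[533.7 -57.6 562.6 586.1 143.  422. ] [ 3.3 -3.   4.1 -4.3 -3.4 -4.8 -1.2 -6.3 -2.8 11.2 -4.2  3.5]
[-0.     0.     1.571]
[-0.    -0.     1.571]
[-0.     0.     1.571]
[-0.     0.     1.571]
```

```bash
cat > kin.py <<'E'
from h import *
from scipy.optimize import least_squares
L=pickle.load(open("log.pkl","rb"));L.append((np.array([1.10902844e+00,  4.23758510e-01,  1.63056873e+00, -1.19800451e-05,1.08861240e+00, -1.90137404e-02]),np.array([267.5408649 , 564.30802518, 222.00074577]),np.array([-6.89733037e-01, -3.06462369e+00,  2.05876314e-03])))
E=lambda a,t:Ro.from_euler(a,t)
def fk(q,k):
    h,L2,L3,Lt,d,e,a=k;R=E("z",q[0]);p=R.apply([a,d,h]);R=R*E("y",q[1]);p=p+R.apply([0,0,L2]);R=R*E("y",q[2]);p=p+R.apply([e,0,L3]);R=R*E("z",q[3])*E("y",q[4])*E("z",q[5]+np.pi/2);return p+R.apply([0,0,Lt]),R
def fit(mask):
    m=np.array(mask,bool);b=np.array([150,600,500,240,0,0,0.])
    def f(v): k=b.copy();k[m]=v;return np.concatenate([fk(q,k)[0]-p for q,p,o in L])
    r=least_squares(f,b[m],x_scale=100);k=b.copy();k[m]=r.x;return k,r.fun
if __name__=="__main__":
    for m in([1,1,1,1,0,0,0],[1,1,1,1,1,0,0],[1,1,1,1,1,1,0]):
        k,fu=fit(m);print(k.round(1),fu.round(1))
E
python3 kin.py
```

```text
[139.4 587.1 427.  251.6   0.    0.    0. ] [  4.7 -17.1  -8.    5.4 -16.5   0.3  -7.5 -14.3   5.2   8.3 -10.    2.5]
[124.8 591.1 428.9 239.   15.5   0.    0. ] [ 1.4 -2.3 -9.5  4.6 -1.9  0.2 -6.1  0.5  6.  -4.1 -0.2  3.2]
[312.4 563.1 484.9 309.6  11.9  77.5   0. ] [-0. -0.  0.  0. -0.  0.  0. -0.  0. -0.  0. -0.]
```

Exact kinematic model. Check feasibility of all key poses with both half-turns/wrist flips.

```bash
cat >> kin.py <<'E'
K=np.array(fit([1,1,1,1,1,1,0])[0]);lo=np.array([-3,-.9,.09,-1.31,.11,-2.54]);hi=np.array([3,2.11,2.58,4.45,2.69,2.54])
def ik(P,R,q0):
    def f(q):
        p,r=fk(q,K);return np.r_[(p-P)/100,(Ro.from_matrix(R).inv()*r).as_rotvec()]
    r=least_squares(f,np.clip(q0,lo+.01,hi-.01),bounds=(lo,hi));return r.x,r.cost
E
cat > chk.py <<'E'
from kin import *; from pl import pose,grip,st,SY
T=np.diag([-1,-1,1.])
def rep(nm,g,head,tilt):
    P,R=pose(g,head,tilt);o=[]
    for s in(0,1):
        for q4 in(0,np.pi):
            q,c=ik(P,R@(T if s else np.eye(3)),[np.arctan2(P[1],P[0]),.5,1.6,q4,.6,(1.5 if s else -1.5)*(1 if q4==0 else -1)])
            o.append(f"{'OK' if c<1e-6 else '--'}{q.round(1).tolist()}" if c<1e-6 else "--")
    print(nm,tilt,o)
for th in(.17,.4,.7,1.09):
    for t in(5,15,25,35): rep(f"grip{th}",grip(th),SY,t)
rep("grip0",grip(0),SY,5);rep("grip0",grip(0),SY,15)
for x in(-60,-130,-250):
  for y in(48,-48):
    for t in(25,32,40): rep(f"bay{x},{y}",st(x,y,67),SY,t)
for t in(0,15,25,32): rep("level",[423-20,327-6,67],.305,t);rep("stone",[383-20,-354-7,67],.34,t)
E
python3 chk.py
```

```text
grip0.17 5 ['OK[-0.0, 0.4, 2.1, 0.0, 0.6, -1.7]', '--', 'OK[-0.0, 0.4, 2.1, 0.0, 0.6, 1.5]', '--']
grip0.17 15 ['OK[-0.0, 0.3, 2.2, 0.1, 0.3, -1.7]', '--', 'OK[-0.0, 0.3, 2.2, 0.1, 0.3, 1.4]', '--']
grip0.17 25 ['--', '--', '--', '--']
grip0.17 35 ['--', 'OK[-0.1, 0.4, 2.4, 2.8, 0.3, 1.8]', 'OK[-0.1, 0.4, 2.4, 2.8, 0.3, -1.4]', 'OK[-0.1, 0.4, 2.4, 2.8, 0.3, -1.4]']
grip0.4 5 ['OK[-0.0, 0.3, 2.0, 0.0, 0.7, -1.7]', '--', 'OK[-0.0, 0.3, 2.0, 0.0, 0.7, 1.5]', '--']
grip0.4 15 ['OK[-0.0, 0.3, 2.1, 0.1, 0.5, -1.7]', '--', 'OK[-0.0, 0.3, 2.1, 0.1, 0.5, 1.4]', '--']
grip0.4 25 ['OK[-0.1, 0.2, 2.2, 0.2, 0.2, -1.9]', '--', 'OK[-0.1, 0.2, 2.2, 0.2, 0.2, 1.3]', '--']
grip0.4 35 ['--', '--', '--', '--']
grip0.7 5 ['OK[-0.0, 0.3, 1.9, 0.0, 0.8, -1.7]', '--', 'OK[-0.0, 0.3, 1.9, 0.0, 0.8, 1.5]', '--']
grip0.7 15 ['OK[-0.0, 0.2, 2.0, 0.0, 0.6, -1.7]', '--', 'OK[-0.0, 0.2, 2.0, 0.0, 0.6, 1.5]', '--']
grip0.7 25 ['OK[-0.0, 0.2, 2.1, 0.1, 0.4, -1.8]', '--', 'OK[-0.0, 0.2, 2.1, 0.1, 0.4, 1.4]', '--']
grip0.7 35 ['OK[-0.1, 0.2, 2.2, 0.5, 0.1, -2.2]', '--', 'OK[-0.1, 0.2, 2.2, 0.5, 0.1, 1.0]', 'OK[-0.1, 0
[... 2583 characters left out ...]
.2]', '--', 'OK[0.6, 0.5, 2.0, 0.0, 0.6, 1.9]', '--']
stone 0 ['--', '--', 'OK[-0.8, 0.5, 2.0, -0.0, 0.6, 0.4]', 'OK[-0.8, 0.5, 2.0, 0.0, 0.6, 0.4]']
level 15 ['OK[0.7, 0.5, 2.1, -0.3, 0.3, -0.8]', '--', 'OK[0.7, 0.5, 2.1, -0.3, 0.3, 2.3]', '--']
stone 15 ['--', '--', 'OK[-0.9, 0.5, 2.0, 0.5, 0.6, -0.1]', 'OK[-0.9, 0.5, 2.0, 0.5, 0.6, -0.1]']
level 25 ['--', '--', '--', '--']
stone 25 ['--', '--', 'OK[-1.0, 0.6, 2.1, 0.8, 0.6, -0.5]', 'OK[-1.0, 0.6, 2.1, 0.8, 0.6, -0.5]']
level 32 ['--', 'OK[0.8, 0.5, 2.3, 4.1, 0.3, 1.0]', '--', 'OK[0.8, 0.5, 2.3, 4.1, 0.3, -2.1]']
stone 32 ['--', 'OK[-1.1, 0.6, 2.1, 1.0, 0.7, 2.4]', 'OK[-1.1, 0.6, 2.1, 1.0, 0.7, -0.8]', 'OK[-1.1, 0.6, 2.1, 1.0, 0.7, -0.8]']
```

```bash
cat >> kin.py <<'E'
def rows(qs,jaw,q0=None,da=.15,mm=50,dq=.2):
    from workcell import sensors
    o=sensors.get_obs()
    if q0 is None: q0=o["qpos"];print("t",round(o["t"],2),"tcp",o["ee_pos"].round(1),"F",o["ft_force"].round(1),"w",round(o["width"],1))
    p,R=fk(q0,K)
    for q,j in zip(qs,jaw if isinstance(jaw,list) else [jaw]*len(qs)):
        m=40;pp=[fk(q0+(q-q0)*i/m,K) for i in range(m+1)]
        la=sum((pp[i][1].inv()*pp[i+1][1]).magnitude() for i in range(m));lm=sum(np.linalg.norm(pp[i+1][0]-pp[i][0]) for i in range(m))
        n=max(1,int(np.ceil(max(la/da,lm/mm,np.abs(q-q0).max()/dq))))
        for i in range(1,n+1):
            pn,Rn=fk(q0+(q-q0)*i/n,K);s=R.inv().apply(pn-p);w=(R.inv()*Rn).as_rotvec()
            print("["+",".join(f"{v:.0f}" if abs(v)>=10 else f"{v:.1f}" for v in s)+","+",".join(f"{v:.3f}" for v in w)+f",{j}]",end=",")
            p,R=pn,Rn
        print("  #",p.round(0),q.round(2));q0=q
    return q0
def iks(poses,q0,s=0):
    out=[]
    for P,R in poses:
        q,c=ik(P,R@(np.diag([-1,-1,1.]) if s else np.eye(3)),q0)
        if c>1e-5: print("IK fail",P.round(0),c)
        out.append(q);q0=q
    return out
E
python3 - <<'E'
from kin import *; from pl import *
T=12;P,R=pose(grip(.17),SY,T)
q=iks([(P-70*R[:,2],R),(P,R)],[0,.4,2.1,0,.4,-1.65])
q1=rows(q,0)
print("arc")
rows(iks([pose(grip(t),SY,T) for t in np.linspace(.17,1.1,15)[1:]],q[-1]),1,q0=q1)
E
```

```text
t 4.83 tcp [433.   -3.1 221. ] F [ 0.7 -0.3 -0.4] w 87.4
[-8.1,1.6,19,0.002,-0.033,-0.145,0],[-6.7,0.7,19,0.005,-0.032,-0.146,0],[-5.3,0.3,18,0.008,-0.031,-0.147,0],  # [461.  -4. 168.] [-0.05  0.19  2.16  0.04  0.59 -1.7 ]
[-1.5,0.0,35,-0.001,-0.000,-0.000,0],[1.5,-0.0,35,0.001,0.000,0.000,0],  # [476.  -3. 100.] [-0.05  0.35  2.17  0.05  0.41 -1.71]
arc
[-7.9,0.0,-12,-0.000,0.000,0.000,1],  # [481.  -3. 113.] [-0.04  0.32  2.16  0.05  0.45 -1.71]
[-8.7,-0.0,-11,-0.000,0.000,-0.000,1],  # [487.  -3. 126.] [-0.04  0.31  2.14  0.04  0.49 -1.7 ]
[-9.5,0.0,-11,-0.000,0.000,-0.000,1],  # [494.  -2. 138.] [-0.04  0.29  2.11  0.04  0.53 -1.7 ]
[-10,0.0,-10,-0.000,0.000,-0.000,1],  # [502.  -2. 150.] [-0.04  0.28  2.09  0.04  0.57 -1.69]
[-11,0.0,-9.4,-0.000,0.000,-0.000,1],  # [510.  -1. 162.] [-0.04  0.27  2.07  0.03  0.6  -1.69]
[-11,-0.0,-8.7,-0.000,0.000,-0.000,1],  # [520.  -1. 173.] [-0.04  0.26  2.04  0.03  0.63 -1.68]
[-12,0.0,-7.9,-0.000,0.000,-0.000,1],  # [530.  -0. 183.] [-0.03  0.26  2.01  0.03  0.66 -1.68]
[-12,0.0,-7.1,-0.000,0.000,0.000,1],  # [540.   0. 193.] [-0.03  0.26  1.98  0.03  0.69 -1.68]
[-13,0.0,-6.3,-0.000,0.000,-0.000,1],  # [552.   1. 201.] [-0.03  0.26  1.95  0.03  0.72 -1.67]
[-13,0.0,-5.4,-0.000,0.000,-0.000,1],  # [564.   2. 209.] [-0.03  0.27  1.92  0.03  0.75 -1.67]
[-14,-0.0,-4.5,-0.000,0.000,0.000,1],  # [576.   2. 217.] [-0.03  0.27  1.89  0.02  0.77 -1.67]
[-14,0.0,-3.6,-0.000,-0.000,-0.000,1],  # [589.   3. 223.] [-0.02  0.28  1.86  0.02  0.79 -1.66]
[-14,0.0,-2.7,-0.000,0.000,-0.000,1],  # [602.   4. 229.] [-0.02  0.3   1.82  0.02  0.81 -1.66]
[-14,0.0,-1.7,-0.000,0.000,0.000,1],  # [616.   4. 233.] [-0.02  0.31  1.79  0.02  0.83 -1.66]
```

```bash
python3 -m handwheel '[[-8,1.6,19,0.002,-0.033,-0.145,0],[-6.7,0.7,19,0.005,-0.032,-0.146,0],[-5.3,0.3,18,0.008,-0.031,-0.147,0],[-1.5,0,35,0,0,0,0],[1.5,0,35,0,0,0,0],[0,0,0,0,0,0,0],[0,0,0,0,0,0,1],[0,0,0,0,0,0,1],[0,0,0,0,0,0,1],[0,0,0,0,0,0,1]]'
```

```text
t: 6.08
ee_pos: [477.0, -3.8, 101.3]
orientation: [-0.077, 2.929, 0.006]
ft_force: [-0.3, 0.3, -0.1]
width: 51.0
grasp_force: 0.0
```

Still closing; finish the pinch, then roll.

```bash
python3 -m handwheel '[[0,0,0,0,0,0,1],[0,0,0,0,0,0,1],[0,0,0,0,0,0,1],[0,0,0,0,0,0,1],[0,0,0,0,0,0,1]]'; python3 -m handwheel '[[-8,0,-12,0,0,0,1],[-9,0,-11,0,0,0,1],[-9.5,0,-11,0,0,0,1],[-10,0,-10,0,0,0,1]]'
```

```text
t: 6.7
ee_pos: [476.4, 0.2, 100.6]
orientation: [-0.076, 2.932, 0.013]
ft_force: [1.2, 41.1, 1.4]
width: 22.0
grasp_force: 30.0
t: 7.2
ee_pos: [500.9, 1.6, 149.9]
orientation: [-0.076, 2.936, 0.014]
ft_force: [3.8, 30.1, -13.2]
width: 21.7
grasp_force: 30.0
```

```bash
python3 -m handwheel '[[-11,2,-9.4,0,0,0,1],[-11,2,-8.7,0,0,0,1],[-12,1,-8,0,0,0,1],[-12,0,-7,0,0,0,1],[-13,0,-6.3,0,0,0,1]]'; python3 -m handwheel '[[-13,0,-5.4,0,0,0,1],[-14,0,-4.5,0,0,0,1],[-14,0,-3.6,0,0,0,1],[-14,0,-2.7,0,0,0,1],[-14,0,-1.7,0,0,0,1],[0,0,0,0,0,0,1],[0,0,0,0,0,0,1]]'
```

```text
t: 7.82
ee_pos: [550.7, 4.4, 200.7]
orientation: [-0.077, 2.936, 0.005]
ft_force: [0.0, -5.8, -12.6]
width: 22.0
grasp_force: 30.0
t: 8.7
ee_pos: [616.2, 7.9, 233.3]
orientation: [-0.077, 2.93, 0.004]
ft_force: [5.4, -4.7, -9.8]
width: 22.0
grasp_force: 30.0
```

```bash
python3 -m handwheel '[[0,0,0,0,0,0,0.6],[0,0,0,0,0,0,0.6],[0,0,0,0,0,0,0.5],[0,0,-30,0,0,0,0.4],[0,0,-40,0,0,0,0],[20,0,-40,0,0,0,0],[40,0,0,0,0,0,0],[40,0,0,0,0,0,0],[40,0,0,0,0,0,0],[40,0,0,0,0,0,0]]'; python3 log.py
python3 - <<'E'
from h import *
from workcell import viewer
d={n:viewer.get_image(n) for n in("side","top")};pickle.dump(d,open("d1.pkl","wb"))
cv2.imwrite("pics/o1.png",np.hstack([cv2.resize(d["side"]["frame"][150:390,200:400],(400,480)),cv2.resize(d["top"]["frame"][80:320,250:450],(400,480))]))
E
```

```text
t: 9.95
ee_pos: [416.1, -1.5, 304.1]
orientation: [-0.077, 2.93, 0.006]
ft_force: [0.7, -0.7, -0.0]
width: 87.8
grasp_force: 0.0
[-0.05 -0.11  2.09  0.02  0.95 -1.68]
```

View pics/o1.png

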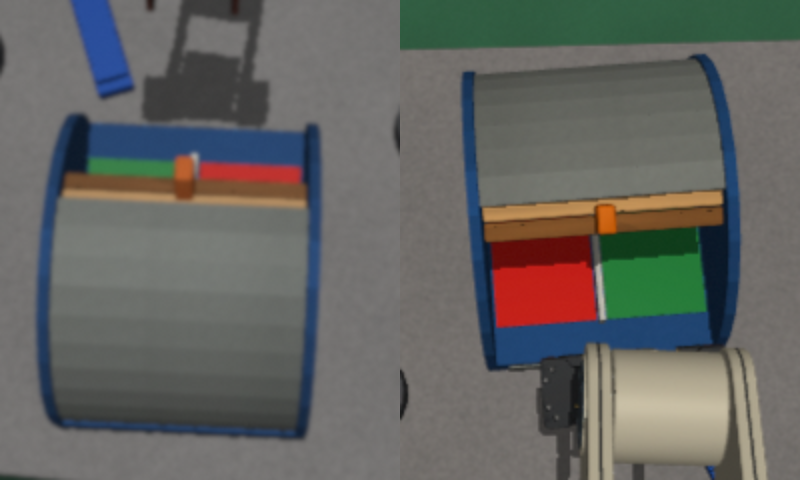

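Shutter open; the red mat is the left bay (top-crop 545,290), the green the right bay (655,275). Refine the store pose from mat corners and plan the level pick in the flipped-wrist configuration.

Run:
```python
from kin import *; from pl import pose,grip,st,SY,S0
d=pickle.load(open("d1.pkl","rb"))
C=[((298,243.5),(-150,142)),((348.5,241),(-150,7)),((352,240),(-150,-7)),((403.5,236),(-150,-142))]
W=[onz(d["top"],u,47)[:2] for u,_ in C];print(np.round(W,0))
f=lambda p:np.concatenate([rz(p[2])[:2,:2]@np.array(s)+p[:2]-w for (u,s),w in zip(C,W)])
r=least_squares(f,[675,8,.05]);print(r.x,r.fun.round(1))
T=np.diag([-1,-1,1.])
def tr(nm,g,h,t,seeds):
    P,R=pose(g,h,t)
    for sd in seeds:
        q,c=ik(P,R@T,sd);print(nm,t,c<1e-6,q.round(2))
for t in(35,40):
    for b in(0,25):
        v=np.array([np.cos(.305),np.sin(.305)])*b
        tr(f"lev back{b}",[423-v[0],327.5-v[1],63],.305,t,[[.8,.5,2.3,3.9,.3,-2.]]);tr("lev up",[423-v[0],327.5-v[1],180],.305,t,[[.8,.5,2.3,3.9,.3,-2.]])
    for x,y in((-60,-45),(-150,-45),(-270,-45),(-60,50),(-150,50),(-270,50)):
        for z in(66,100):tr(f"bay{x},{y},{z}",st(x,y+4,z),SY,t,[[0,.5,2.2,2.9,.3,-1.5]])
    for z in(63,180): tr("stone%d"%z,[383-10,-354-3,z],.34,t,[[-1.1,.6,2.1,1.,.7,-.8]])
```

```text
[[ 518.  145.]
 [ 521.    8.]
 [ 524.   -1.]
 [ 531. -140.]]
[6.73593450e+02 1.00616798e+01 4.74108093e-02] [-1.   0.   1.9  1.5  0.1 -3.  -1.   1.5]
lev back0 35 True [ 0.78  0.57  2.25  4.    0.35 -2.  ]
lev up 35 False [ 0.76  0.29  2.27  4.45  0.24 -2.51]
lev back25 35 True [ 0.81  0.56  2.3   3.97  0.39 -1.94]
lev up 35 False [ 0.79  0.26  2.32  4.45  0.26 -2.48]
bay-60,-45,66 35 True [-0.13  0.6   2.11  2.59  0.2  -1.17]
bay-60,-45,100 35 True [-0.13  0.53  2.1   2.3   0.14 -0.88]
bay-150,-45,66 35 True [-0.17  0.56  2.29  2.73  0.33 -1.37]
bay-150,-45,100 35 True [-0.17  0.46  2.29  2.58  0.25 -1.21]
bay-270,-45,66 35 True [-0.28  0.55  2.53  2.77  0.55 -1.53]
bay-270,-45,100 35 True [-0.28  0.41  2.53  2.66  0.42 -1.41]
bay-60,50,66 35 True [ 0.08  0.6   2.12  3.23  0.18 -1.64]
bay-60,50,100 35 False [ 0.08  0.52  2.11  3.3   0.11 -1.7 ]
bay-150,50,66 35 True [ 0.09  0.55  2.3   3.21  0.33 -1.6 ]
bay-150,50,100 35 True [ 0.09  0.46  2.3   3.23  0.23 -1.63]
bay-270,50,66 35 True [ 0.11  0.55  2.55  3.2   0.57 -1.58]
bay-270,50,100 35 True [ 0.11  0.41  2.54  3.22  0.42 -1.6 ]

[... 468 characters left out ...]
 True [-0.18  0.59  2.33  2.81  0.49 -1.46]
bay-150,-45,100 40 True [-0.18  0.49  2.33  2.74  0.4  -1.38]
bay-270,-45,66 40 True [-0.31  0.62  2.57  2.8   0.74 -1.6 ]
bay-270,-45,100 40 True [-0.31  0.48  2.57  2.73  0.61 -1.51]
bay-60,50,66 40 True [ 0.09  0.62  2.16  3.2   0.34 -1.6 ]
bay-60,50,100 40 True [ 0.09  0.54  2.16  3.22  0.26 -1.62]
bay-150,50,66 40 True [ 0.09  0.59  2.34  3.19  0.49 -1.59]
bay-150,50,100 40 True [ 0.09  0.49  2.34  3.21  0.39 -1.6 ]
bay-270,50,66 40 False [ 0.12  0.62  2.58  3.2   0.75 -1.57]
bay-270,50,100 40 False [ 0.12  0.46  2.58  3.22  0.59 -1.58]
stone63 40 True [-1.16  0.65  2.08  1.18  0.77 -0.96]
stone180 40 True [-1.16  0.4   2.06  0.97  0.89 -0.64]
```

```bash
sed -i 's/^S0=.*/S0=np.array([674.,10.8,0.]);SY=.047/' pl.py
python3 - <<'E'
from kin import *; from pl import pose,SY
h=.305;v=np.array([np.cos(h),np.sin(h),0])
P,R=pose(np.array([423,327.5,69])-10*v,h,40)
c,b=iks([(P,R),(P-90*R[:,2],R)],[.8,.6,2.3,3.85,.5,-1.8],1)
A=np.array([.45,0.02,2.2,2.4,.45,-1.7])
q=rows([A,b],0);print("in");rows([c],0,q0=q)
from workcell import sensors
q0=sensors.get_obs()["qpos"];print([int(fk(a+(bb-a)*i/8,K)[0][2]) for a,bb in((q0,A),(A,b)) for i in range(9)])
E
```

```text
t 10.05 tcp [413.6  -1.5 303.1] F [ 0.7  0.2 -1. ] w 87.6
[-10,52,3.3,-0.131,-0.029,0.062,0],[-7.7,49,4.8,-0.127,-0.025,0.069,0],[-5.2,47,6.1,-0.122,-0.021,0.076,0],[-2.9,44,7.2,-0.116,-0.017,0.083,0],[-0.9,40,8.0,-0.109,-0.015,0.090,0],[0.8,36,8.6,-0.102,-0.013,0.097,0],[2.1,32,8.9,-0.095,-0.012,0.104,0],[2.9,28,9.0,-0.087,-0.012,0.110,0],[3.3,23,8.9,-0.079,-0.012,0.116,0],[3.2,19,8.5,-0.071,-0.013,0.121,0],[2.7,14,7.9,-0.062,-0.015,0.125,0],[1.6,10,7.2,-0.054,-0.018,0.129,0],[0.1,6.0,6.4,-0.046,-0.021,0.132,0],[-1.8,2.2,5.5,-0.039,-0.025,0.134,0],[-4.1,-1.1,4.5,-0.032,-0.029,0.136,0],  # [525. 368. 431.] [ 0.45  0.02  2.2   2.4   0.45 -1.7 ]
[-9.5,-21,8.8,-0.007,-0.024,0.123,0],[-16,-21,6.8,-0.009,-0.036,0.118,0],[-22,-20,5.0,-0.011,-0.048,0.113,0],[-27,-18,3.2,-0.015,-0.058,0.107,0],[-32,-15,1.6,-0.020,-0.067,0.101,0],[-37,-12,0.3,-0.025,-0.074,0.094,0],[-40,-7.5,-0.8,-0.032,-0.079,0.088,0],[-43,-3.0,-1.6,-0.039,-0.083,0.082,0],[-45,1.8,-2.0,-0.047,-0.085,0.076,0],[-46,6.8,-2.2,-0.054,-0.085,0.071,0],  # [370. 311. 124.] [ 0.91  0.36  2.4   4.21  0.43 -2.11]
in
[3.6,0.1,44,-0.007,0.004,-0.002,0],[-3.7,-0.5,46,0.007,-0.004,0.002,0],  # [425. 328.  55.] [ 0.82  0.59  2.3   3.87  0.49 -1.83]
[303, 305, 323, 351, 381, 409, 429, 436, 431, 431, 402, 368, 330, 289, 247, 204, 162, 123]
```

```bash
python3 -m handwheel '[[-10,52,3,-0.131,-0.029,0.062,0],[-8,49,5,-0.127,-0.025,0.069,0],[-5,47,6,-0.122,-0.021,0.076,0],[-3,44,7,-0.116,-0.017,0.083,0],[-1,40,8,-0.109,-0.015,0.09,0],[1,36,8.6,-0.102,-0.013,0.097,0],[2,32,9,-0.095,-0.012,0.104,0],[3,28,9,-0.087,-0.012,0.11,0],[3,23,9,-0.079,-0.012,0.116,0],[3,19,8.5,-0.071,-0.013,0.121,0]]'
python3 -m handwheel '[[2.7,14,8,-0.062,-0.015,0.125,0],[1.6,10,7,-0.054,-0.018,0.129,0],[0,6,6.4,-0.046,-0.021,0.132,0],[-2,2,5.5,-0.039,-0.025,0.134,0],[-4,-1,4.5,-0.032,-0.029,0.136,0],[0,0,0,0,0,0,0]]'
python3 - <<'E'
from kin import *; from pl import pose,SY
h=.305;v=np.array([np.cos(h),np.sin(h),0])
P,R=pose(np.array([423,327.5,69])-10*v,h,40)
c,b=iks([(P,R),(P-90*R[:,2],R)],[.8,.6,2.3,3.85,.5,-1.8],1)
from workcell import sensors
print(sensors.get_obs()["qpos"].round(2))
rows([b],0)
E
```

```text
t: 11.3
ee_pos: [497.0, 342.9, 419.5]
orientation: [1.039, 2.277, 1.58]
ft_force: [-0.9, -0.4, 0.8]
width: 88.1
grasp_force: 0.0
t: 12.05
ee_pos: [528.5, 367.9, 431.7]
orientation: [-1.838, -1.7, -1.862]
ft_force: [-1.0, -0.3, -0.1]
width: 88.2
grasp_force: 0.0
[ 0.44  0.03  2.19  2.38  0.46 -1.69]
t 12.05 tcp [528.5 367.9 431.7] F [-1.  -0.3 -0.1] w 88.2
[-9.1,-21,8.7,-0.008,-0.023,0.123,0],[-16,-21,6.7,-0.009,-0.036,0.119,0],[-22,-20,4.8,-0.012,-0.048,0.114,0],[-27,-18,3.0,-0.015,-0.058,0.108,0],[-33,-15,1.3,-0.020,-0.067,0.101,0],[-37,-12,-0.1,-0.026,-0.074,0.095,0],[-41,-7.7,-1.2,-0.032,-0.080,0.088,0],[-43,-3.2,-1.9,-0.039,-0.084,0.082,0],[-45,1.7,-2.4,-0.047,-0.086,0.076,0],[-46,6.8,-2.5,-0.054,-0.086,0.071,0],  # [370. 311. 124.] [ 0.91  0.36  2.4   4.21  0.43 -2.11]
```

Tracking nicely.

```bash
python3 -m handwheel '[[-9,-21,8.7,-0.008,-0.023,0.123,0],[-16,-21,6.7,-0.009,-0.036,0.119,0],[-22,-20,4.8,-0.012,-0.048,0.114,0],[-27,-18,3,-0.015,-0.058,0.108,0],[-33,-15,1.3,-0.02,-0.067,0.101,0],[-37,-12,0,-0.026,-0.074,0.095,0],[-41,-7.7,-1.2,-0.032,-0.08,0.088,0],[-43,-3,-2,-0.039,-0.084,0.082,0],[-45,1.7,-2.4,-0.047,-0.086,0.076,0],[-46,6.8,-2.5,-0.054,-0.086,0.071,0]]'
python3 -m handwheel '[[0,0,0,0,0,0,0]]'
python3 - <<'E'
from kin import *; from pl import pose,SY
h=.305;v=np.array([np.cos(h),np.sin(h),0])
P,R=pose(np.array([423,327.5,69])-10*v,h,40)
c,b=iks([(P,R),(P-90*R[:,2],R)],[.8,.6,2.3,3.85,.5,-1.8],1)
q=rows([b],0);rows([c],0,q0=q)
from workcell import viewer
d={n:viewer.get_image(n) for n in("side","top")}
cv2.imwrite("pics/l1.png",np.hstack([cv2.resize(d["side"]["frame"][120:270,350:490],(560,600),interpolation=2)]))
E
```

```text
t: 13.3
ee_pos: [370.3, 310.8, 123.4]
orientation: [-2.825, -0.429, -1.027]
ft_force: [0.3, -0.2, -0.5]
width: 87.8
grasp_force: 0.0
t: 13.42
ee_pos: [369.7, 310.7, 123.1]
orientation: [-2.824, -0.436, -1.027]
ft_force: [0.7, 0.3, 0.5]
width: 87.8
grasp_force: 0.0
t 13.43 tcp [369.7 310.7 123.1] F [0.7 0.3 0.5] w 87.8
[0.4,-0.0,-0.3,-0.001,0.001,0.001,0],  # [370. 311. 124.] [ 0.91  0.36  2.4   4.21  0.43 -2.11]
[3.6,0.1,44,-0.007,0.004,-0.002,0],[-3.7,-0.5,46,0.007,-0.004,0.002,0],  # [425. 328.  55.] [ 0.82  0.59  2.3   3.87  0.49 -1.83]
```

View pics/l1.png

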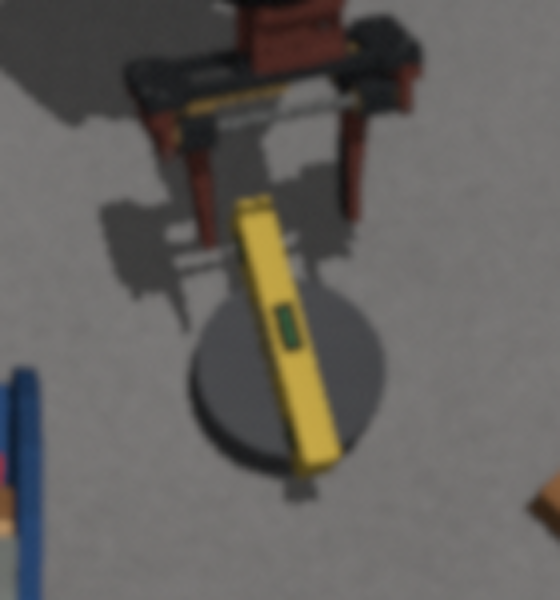

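Fingers straddle the level (tips at 208,245 and 352,218; level end 255,205). Go in and close.

```bash
python3 -m handwheel '[[3.5,0,44,-0.007,0.004,-0.002,0],[-3.5,-0.5,46,0.007,-0.004,0.002,0],[0,0,0,0,0,0,0.5],[0,0,0,0,0,0,1],[0,0,0,0,0,0,1],[0,0,0,0,0,0,1],[0,0,0,0,0,0,1],[0,0,0,0,0,0,1],[0,0,0,0,0,0,1],[0,0,0,0,0,0,1]]'
python3 -m handwheel '[[0,0,0,0,0,0,1],[0,0,0,0,0,0,1],[0,0,0,0,0,0,1]]'
```

```text
t: 14.78
ee_pos: [425.1, 327.8, 54.8]
orientation: [-2.825, -0.43, -1.027]
ft_force: [-3.0, 0.0, 4.6]
width: 23.6
grasp_force: 30.0
t: 15.15
ee_pos: [425.1, 327.9, 54.9]
orientation: [-2.825, -0.43, -1.027]
ft_force: [-3.6, -0.2, 5.8]
width: 24.0
grasp_force: 30.0
```

Run:
```python
from kin import *; from pl import pose,SY,st
q=np.array([.82,.59,2.3,3.87,.49,-1.83])
for x in(340,370,390):
  for z in(110,140,175):
    o=[]
    for y,h in((300,.3),(200,.25),(100,.1),(0,.05),(-45,.047)):
        P,R=pose([x,y,z],h,40);s,c=ik(P,R@np.diag([-1,-1,1.]),[np.arctan2(y,x),.4,2.4,3.,.5,-1.5]);o.append((bool(c<1e-6),s.round(2).tolist() if y in(300,0) else s[4].round(2)))
    print(x,z,o)
```

```text
340 110 [(True, [0.95, 0.44, 2.43, 4.06, 0.51, -1.9]), (False, np.float64(0.58)), (False, np.float64(0.37)), (False, [-0.13, 0.26, 2.58, 2.57, 0.2, -1.17]), (False, np.float64(0.35))]
340 140 [(True, [0.95, 0.34, 2.43, 4.24, 0.45, -2.1]), (True, np.float64(0.47)), (False, np.float64(0.29)), (False, [-0.12, 0.13, 2.58, 2.19, 0.13, -0.78]), (False, np.float64(0.3))]
340 175 [(False, [0.94, 0.23, 2.42, 4.45, 0.41, -2.34]), (True, np.float64(0.35)), (False, np.float64(0.11)), (False, [-0.13, -0.01, 2.58, 1.41, 0.11, 0.01]), (False, np.float64(0.28))]
370 110 [(True, [0.87, 0.45, 2.4, 4.0, 0.47, -1.92]), (True, np.float64(0.54)), (False, np.float64(0.46)), (False, [-0.11, 0.33, 2.58, 2.84, 0.35, -1.42]), (False, np.float64(0.43))]
370 140 [(True, [0.87, 0.36, 2.39, 4.18, 0.41, -2.11]), (True, np.float64(0.43)), (False, np.float64(0.37)), (False, [-0.11, 0.2, 2.58, 2.73, 0.25, -1.3]), (False, np.float64(0.35))]
370 175 [(True, [0.87, 0.25, 2.38, 4.45, 0.37, -2.4]), (True, np.float64(0.32)), (False, np.float64(0.28)), (False, [-0.11, 0.07, 2.58, 2.5, 0.17, -1.07]), (False, np.float64(0.29))]
390 110 [(True, [0.82, 0.46, 2.37, 3.97, 0.45, -1.93]), (True, np.float64(0.51)), (False, np.float64(0.56)), (False, [-0.1, 0.38, 2.58, 2.92, 0.46, -1.49]), (False, np.float64(0.52))]
390 140 [(True, [0.82, 0.36, 2.37, 4.14, 0.39, -2.12]), (True, np.float64(0.4)), (True, np.float64(0.44)), (False, [-0.1, 0.26, 2.58, 2.86, 0.36, -1.43]), (False, np.float64(0.42))]
390 175 [(True, [0.82, 0.26, 2.35, 4.42, 0.34, -2.42]), (True, np.float64(0.29)), (True, np.float64(0.28)), (False, [-0.1, 0.12, 2.58, 2.76, 0.27, -1.32]), (True, np.float64(0.32))]
```

Run:
```python
from kin import *; from pl import pose,SY,st
from workcell import sensors
q0=sensors.get_obs()["qpos"];T=40
W=[([410,323,95],.31),([395,290,140],.36),([385,220,155],.5),([385,140,160],.5),([385,60,160],.45),([390,0,155],.2),([398,-48,145],.047),(st(-200,-42,115),SY),(st(-150,-42,100),SY),(st(-60,-42,85),SY),(st(-60,-42,72),SY)]
qs=iks([pose(np.array(p,float),h,T) for p,h in W],q0,1)
rows(qs,1,mm=30,da=.13)
```

```text
IK fail [402.   2. 141.] 4.267675494413533e-05
t 15.15 tcp [425.1 327.9  54.9] F [-3.6 -0.2  5.8] w 24.0
[14,-0.0,-22,0.003,0.000,-0.007,1],  # [421. 327.  81.] [ 0.82  0.51  2.31  3.96  0.45 -1.93]
[6.5,13,-25,0.016,-0.001,-0.018,1],[3.5,13,-25,0.016,0.001,-0.020,1],  # [406. 294. 126.] [ 0.76  0.36  2.39  3.93  0.36 -2.01]
[2.4,13,-5.2,0.020,0.011,-0.020,1],[-0.8,12,-6.3,0.019,0.005,-0.021,1],[-3.8,12,-7.3,0.019,-0.000,-0.021,1],[-6.7,11,-8.1,0.017,-0.005,-0.022,1],[-9.5,9.7,-8.8,0.016,-0.010,-0.022,1],  # [396. 226. 141.] [ 0.49  0.26  2.49  3.11  0.31 -1.55]
[-2.9,20,-5.9,-0.003,0.007,-0.001,1],[-5.4,19,-6.8,-0.001,0.002,-0.000,1],[-7.7,17,-7.6,0.001,-0.002,0.000,1],[-10,15,-8.3,0.003,-0.007,0.001,1],  # [396. 146. 146.] [ 0.17  0.22  2.55  2.51  0.36 -1.23]
[-6.9,26,-6.9,-0.014,0.004,0.011,1],[-9.6,24,-8.0,-0.011,-0.000,0.013,1],[-12,21,-9.1,-0.007,-0.004,0.014,1],  # [396.  65. 146.] [-0.15  0.21  2.57  2.11  0.44 -1.07]
[-4.9,20,-2.5,-0.053,-0.001,0.064,1],[-5.3,20,-2.4,-0.052,-0.003,0.064,1],[-5.8,20,-2.2,-0.052,-0.005,0.064,1],  # [402.   2. 141.] [-0.23  0.22  2.58  2.38  0.4  -1.19]
[-2.9,25,3.7,-0.049,0.005,0.059,1],[-3.6,26,3.8,-0.053,0.003,0.058,1],  # [410. -47. 131.] [-0.32  0.27  2.57  2.57  0.43 -1.32]
[15,0.7,24,0.000,0.001,0.000,1],[14,-1.3,25,0.000,-0.000,0.000,1],[12,-3.2,25,-0.000,-0.001,-0.000,1],  # [488. -40. 101.] [-0.21  0.43  2.43  2.74  0.43 -1.4 ]
[15,0.6,22,-0.000,-0.000,-0.000,1],[14,-0.6,22,0.000,0.000,0.000,1],  # [538. -38.  86.] [-0.17  0.49  2.34  2.77  0.4  -1.4 ]
[15,0.7,18,0.000,-0.000,-0.000,1],[15,0.2,17,0.000,-0.000,-0.000,1],[15,-0.2,17,-0.000,0.000,0.000,1],[15,-0.7,17,-0.000,0.000,0.000,1],  # [628. -33.  71.] [-0.13  0.58  2.15  2.76  0.3  -1.34]
[-8.4,-0.0,10.0,-0.000,0.000,0.000,1],  # [628. -33.  58.] [-0.13  0.61  2.15  2.79  0.33 -1.37]
```

```bash
python3 -m handwheel '[[14,0,-22,0.003,0,-0.007,1],[6.5,13,-25,0.016,-0.001,-0.018,1],[3.5,13,-25,0.016,0.001,-0.02,1],[2.4,13,-5,0.02,0.011,-0.02,1],[-1,12,-6.3,0.019,0.005,-0.021,1],[-4,12,-7.3,0.019,0,-0.021,1],[-6.7,11,-8,0.017,-0.005,-0.022,1],[-9.5,10,-9,0.016,-0.01,-0.022,1]]'
python3 -m handwheel '[[-3,20,-6,-0.003,0.007,-0.001,1],[-5.4,19,-6.8,-0.001,0.002,0,1],[-7.7,17,-7.6,0.001,-0.002,0,1],[-10,15,-8.3,0.003,-0.007,0.001,1],[-7,26,-7,-0.014,0.004,0.011,1],[-9.6,24,-8,-0.011,0,0.013,1],[-12,21,-9,-0.007,-0.004,0.014,1]]'
python3 - <<'E'
from kin import *; from pl import pose,SY,st
from workcell import sensors
o=sensors.get_obs();q0=o["qpos"];print(q0.round(2),o["grasp_force"]);T=40
W=[([392,0,152],.2),([400,-48,145],.047),(st(-200,-42,115),SY),(st(-150,-42,100),SY),(st(-60,-42,85),SY)]
qs=iks([pose(np.array(p,float),h,T) for p,h in W],q0,1)
rows(qs,1,mm=30,da=.13)
E
```

```text
t: 16.15
ee_pos: [395.7, 224.4, 139.3]
orientation: [-2.717, -0.694, -0.986]
ft_force: [0.7, 0.0, -2.1]
width: 23.9
grasp_force: 30.0
t: 17.02
ee_pos: [396.1, 63.4, 144.5]
orientation: [-2.746, -0.627, -0.998]
ft_force: [-0.1, -0.2, -2.6]
width: 23.7
grasp_force: 30.0
[-0.16  0.21  2.57  2.11  0.44 -1.08] 29.987153112888336
IK fail [404.   2. 138.] 1.7912905847097413e-05
t 17.02 tcp [396.1  63.4 144.5] F [-0.1 -0.2 -2.6] w 23.7
[-4.5,20,-1.5,-0.053,0.001,0.063,1],[-5.2,20,-1.4,-0.053,-0.001,0.064,1],[-5.8,20,-1.3,-0.053,-0.004,0.064,1],  # [404.   2. 138.] [-0.23  0.23  2.58  2.41  0.42 -1.23]
[-2.1,25,2.5,-0.049,0.003,0.059,1],[-2.5,26,2.7,-0.051,0.002,0.058,1],  # [412. -47. 131.] [-0.31  0.28  2.57  2.57  0.43 -1.32]
[14,0.5,23,0.000,0.001,0.000,1],[13,-1.3,24,0.000,-0.000,0.000,1],[12,-3.1,25,-0.000,-0.001,-0.000,1],  # [488. -40. 101.] [-0.21  0.43  2.43  2.74  0.43 -1.4 ]
[15,0.6,22,-0.000,-0.000,-0.000,1],[14,-0.6,22,0.000,0.000,0.000,1],  # [538. -38.  86.] [-0.17  0.49  2.34  2.77  0.4  -1.4 ]
[15,0.7,18,0.000,-0.000,-0.000,1],[15,0.2,17,0.000,-0.000,-0.000,1],[15,-0.2,17,-0.000,0.000,0.000,1],[15,-0.7,17,-0.000,0.000,0.000,1],  # [628. -33.  71.] [-0.13  0.58  2.15  2.76  0.3  -1.34]
```

```bash
python3 -m handwheel '[[-4.5,20,-1.5,-0.053,0.001,0.063,1],[-5,20,-1.4,-0.053,-0.001,0.064,1],[-6,20,-1.3,-0.053,-0.004,0.064,1],[-2,25,2.5,-0.049,0.003,0.059,1],[-2.5,26,2.7,-0.051,0.002,0.058,1],[14,0.5,23,0,0.001,0,1],[13,-1.3,24,0,0,0,1],[12,-3,25,0,-0.001,0,1]]'
python3 -m handwheel '[[15,0.6,22,0,0,0,1],[14,-0.6,22,0,0,0,1],[15,0.7,18,0,0,0,1],[15,0,17,0,0,0,1],[15,0,17,0,0,0,1],[15,-0.7,17,0,0,0,1],[0,0,0,0,0,0,1]]'
python3 - <<'E'
from kin import *; from pl import pose,SY,st
rows(iks([pose(st(-60,-42,85),SY,40),pose(st(-60,-42,72),SY,40)],[-.13,.6,2.15,2.8,.3,-1.35],1),1)
from workcell import viewer
d={n:viewer.get_image(n) for n in("side","top")}
cv2.imwrite("pics/p1.png",np.hstack([cv2.resize(d["side"]["frame"][150:390,200:400],(400,480)),cv2.resize(d["top"]["frame"][80:320,250:450],(400,480))]))
E
```

```text
t: 18.02
ee_pos: [488.6, -39.6, 100.3]
orientation: [-2.937, -0.068, -1.068]
ft_force: [0.0, -0.6, -2.4]
width: 23.7
grasp_force: 30.0
t: 18.9
ee_pos: [629.7, -32.7, 71.5]
orientation: [-2.936, -0.07, -1.07]
ft_force: [-0.3, 0.3, -2.0]
width: 24.0
grasp_force: 30.0
t 18.9 tcp [629.7 -32.7  71.5] F [-0.3  0.3 -2. ] w 24.0
[-1.8,0.6,-0.5,-0.000,-0.001,0.001,1],  # [628. -33.  71.] [-0.13  0.58  2.15  2.76  0.3  -1.34]
[-8.4,-0.0,10.0,-0.000,0.000,0.000,1],  # [628. -33.  58.] [-0.13  0.61  2.15  2.79  0.33 -1.37]
```

View pics/p1.png

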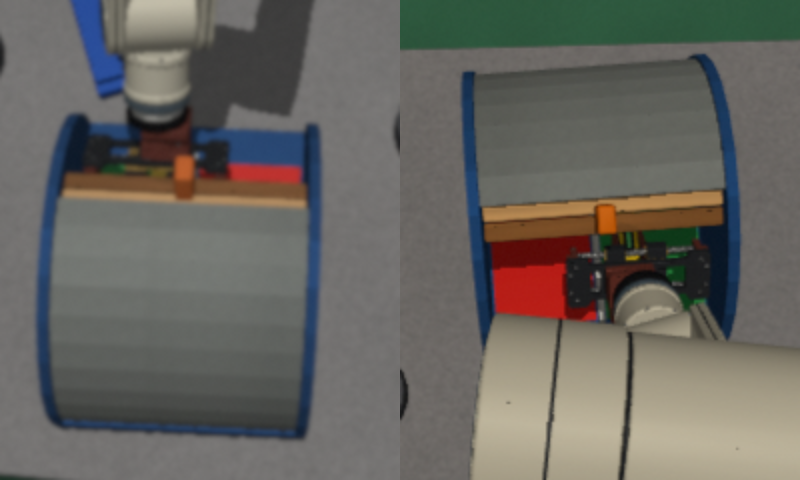

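Hand inside the right bay, clear of the cheek (side-crop 88 vs 75) and under the shutter. Lower gently.

```bash
python3 -m handwheel '[[-3,0,3,0,0,0,1],[-2.5,0,2.8,0,0,0,1],[-2,0,2.4,0,0,0,1],[0,0,0,0,0,0,1]]'
python3 -m handwheel '[[-1.3,0,1.5,0,0,0,1],[-1,0,1.2,0,0,0,1],[0,0,0,0,0,0,1]]'
```

```text
t: 19.5
ee_pos: [628.3, -32.8, 60.6]
orientation: [-2.936, -0.069, -1.07]
ft_force: [0.2, 0.5, -4.2]
width: 23.7
grasp_force: 30.0
t: 19.88
ee_pos: [628.6, -32.7, 57.3]
orientation: [-2.935, -0.07, -1.07]
ft_force: [-0.2, -0.9, -2.4]
width: 24.0
grasp_force: 30.0
```

```bash
python3 -m handwheel '[[-0.6,0,0.8,0,0,0,1],[0,0,0,0,0,0,0.6],[0,0,0,0,0,0,0.6],[0,0,0,0,0,0,0.6],[0,0,0,0,0,0,0.6],[0,0,0,0,0,0,0.6]]'
python3 -m handwheel '[[0,0,-15,0,0,0,0.6],[0,0,-25,0,0,0,0.6],[0,0,-30,0,0,0,0.6]]'
python3 - <<'E'
from kin import *; from pl import pose,SY,st
from workcell import sensors
h=.34;v=np.array([np.cos(h),np.sin(h),0])
q0=sensors.get_obs()["qpos"];print(q0.round(2))
P,R=pose(np.array([383,-354,47+22])-10*v,h,38)
c,b=iks([(P,R),(P-100*R[:,2],R)],[-1.16,.65,2.08,1.18,.77,-.96],1)
A=iks([pose(st(-200,-60,150),SY,38)],q0,1)[0]
m=np.array([-.6,.25,2.35,2.0,.6,-1.2]);print(fk(m,K)[0])
q=rows([A,m,b],0,da=.14,mm=50);print("in");rows([c],0,q0=q)
E
```

```text
t: 20.62
ee_pos: [628.7, -32.7, 56.5]
orientation: [-2.935, -0.07, -1.071]
ft_force: [-0.3, 0.3, 1.3]
width: 35.2
grasp_force: 0.0
t: 21.0
ee_pos: [582.5, -34.9, 110.6]
orientation: [-2.936, -0.07, -1.07]
ft_force: [0.2, -0.8, 0.6]
width: 35.1
grasp_force: 0.0
[-0.15  0.45  2.24  2.67  0.27 -1.26]
[ 523.15018439 -150.86339227  221.05821918]
t 21.0 tcp [582.5 -34.9 110.6] F [ 0.2 -0.8  0.6] w 35.1
[-17,8.3,-27,0.000,-0.010,-0.000,0],[-19,6.2,-26,-0.000,-0.012,0.000,0],[-21,4.1,-25,-0.001,-0.013,0.000,0],  # [489. -58. 135.] [-0.26  0.3   2.4   2.37  0.27 -1.06]
[33,33,-11,0.002,0.106,-0.085,0],[25,34,-14,-0.002,0.095,-0.091,0],[17,32,-18,-0.003,0.083,-0.096,0],  # [ 523. -151.  221.] [-0.6   0.25  2.35  2.    0.6  -1.2 ]
[-18,30,-3.1,0.018,-0.010,-0.009,0],[-24,28,-7.6,0.023,-0.019,-0.004,0],[-31,25,-12,0.028,-0.028,0.002,0],[-37,21,-16,0.032,-0.037,0.008,0],[-43,17,-20,0.036,-0.045,0.016,0],[-49,12,-23,0.040,-0.052,0.024,0],[-54,6.8,-25,0.043,-0.059,0.033,0],  # [ 326. -374.  133.] [-1.27  0.45  2.08  0.91  0.89 -0.74]
in
[2.4,2.9,33,-0.002,0.008,-0.003,0],[-0.2,-0.0,33,-0.000,0.000,0.000,0],[-2.8,-3.0,33,0.002,-0.008,0.002,0],  # [ 384. -353.   54.] [-1.14  0.62  2.08  1.14  0.74 -0.89]
```

```bash
python3 -m handwheel '[[-17,4,-27,0,-0.01,0,0.6],[-19,3,-26,0,-0.012,0,0.4],[-21,2,-25,-0.001,-0.013,0,0]]'
python3 - <<'E'
from kin import *; from pl import pose,SY,st
from workcell import sensors
h=.34;v=np.array([np.cos(h),np.sin(h),0])
q0=sensors.get_obs()["qpos"]
P,R=pose(np.array([383,-354,47+22])-10*v,h,38)
c,b=iks([(P,R),(P-100*R[:,2],R)],[-1.16,.65,2.08,1.18,.77,-.96],1)
m=iks([pose(np.array([410,-190,190]),.15,38)],q0,1)[0]
q=rows([m,b],0,da=.14,mm=45)
E
```

```text
t: 21.38
ee_pos: [489.0, -48.4, 134.9]
orientation: [-2.955, -0.07, -1.02]
ft_force: [-0.4, 0.3, 0.0]
width: 51.7
grasp_force: 0.0
t 21.38 tcp [489.  -48.4 134.9] F [-0.4  0.3  0. ] w 51.7
[11,27,-8.5,0.005,0.038,-0.015,0],[5.1,25,-10,0.009,0.024,-0.016,0],[-1.7,23,-13,0.012,0.009,-0.016,0],[-8.9,21,-15,0.014,-0.007,-0.014,0],[-16,19,-17,0.015,-0.024,-0.011,0],[-24,17,-19,0.015,-0.041,-0.005,0],  # [ 421. -188.  175.] [-0.79  0.2   2.35  1.3   0.54 -0.5 ]
[-11,38,-1.8,0.019,0.000,-0.037,0],[-19,36,-5.7,0.021,-0.000,-0.034,0],[-27,33,-9.7,0.023,-0.000,-0.030,0],[-34,28,-14,0.026,0.000,-0.027,0],[-40,22,-17,0.028,0.002,-0.023,0],  # [ 326. -374.  133.] [-1.27  0.45  2.08  0.91  0.89 -0.74]
```

```bash
python3 -m handwheel '[[11,27,-8.5,0.005,0.038,-0.015,0],[5,25,-10,0.009,0.024,-0.016,0],[-2,23,-13,0.012,0.009,-0.016,0],[-9,21,-15,0.014,-0.007,-0.014,0],[-16,19,-17,0.015,-0.024,-0.011,0],[-24,17,-19,0.015,-0.041,-0.005,0]]'
python3 -m handwheel '[[-11,38,-2,0.019,0,-0.037,0],[-19,36,-5.7,0.021,0,-0.034,0],[-27,33,-9.7,0.023,0,-0.03,0],[-34,28,-14,0.026,0,-0.027,0],[-40,22,-17,0.028,0.002,-0.023,0],[0,0,0,0,0,0,0]]'
python3 - <<'E'
from kin import *; from pl import pose,SY,st
from workcell import sensors
h=.34;v=np.array([np.cos(h),np.sin(h),0])
P,R=pose(np.array([383,-354,47+22])-10*v,h,38)
c,b=iks([(P,R),(P-100*R[:,2],R)],[-1.16,.65,2.08,1.18,.77,-.96],1)
rows([b,c],0,da=.14,mm=45)
from workcell import viewer
d={n:viewer.get_image(n) for n in("side","top")}
cv2.imwrite("pics/s1.png",np.hstack([cv2.resize(d["side"]["frame"][80:230,110:250],(560,600),interpolation=2),cv2.resize(d["top"]["frame"][150:330,340:412],(240,600))]))
E
```

```text
t: 22.12
ee_pos: [421.1, -189.5, 174.2]
orientation: [-2.917, -0.22, -1.001]
ft_force: [0.0, -0.3, 0.2]
width: 87.5
grasp_force: 0.0
t: 22.88
ee_pos: [326.2, -378.2, 132.1]
orientation: [-2.831, -0.482, -0.973]
ft_force: [-0.9, 0.9, -0.7]
width: 87.9
grasp_force: 0.0
t 22.88 tcp [ 326.2 -378.2  132.1] F [-0.9  0.9 -0.7] w 87.9
[1.8,-3.8,0.2,0.001,0.001,-0.002,0],  # [ 326. -374.  133.] [-1.27  0.45  2.08  0.91  0.89 -0.74]
[2.4,2.9,33,-0.002,0.008,-0.003,0],[-0.2,-0.0,33,-0.000,0.000,0.000,0],[-2.8,-3.0,33,0.002,-0.008,0.002,0],  # [ 384. -353.   54.] [-1.14  0.62  2.08  1.14  0.74 -0.89]
```

View pics/s1.png

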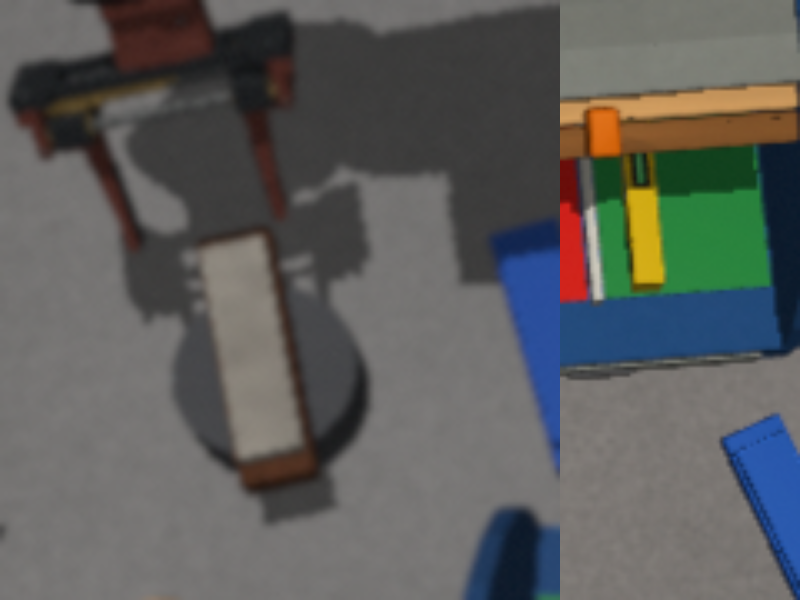

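The level stands upright in the green bay; fingers straddle the stone (tips 137,245 / 282,215; stone end 234,237, parallax accounted). Go in and grip.

```bash
python3 -m handwheel '[[4,-1,33,-0.001,0.008,-0.004,0],[0,0,33,0,0,0,0],[-2.8,-3,32,0.002,-0.008,0.002,0],[0,0,0,0,0,0,0.3],[0,0,0,0,0,0,1],[0,0,0,0,0,0,1],[0,0,0,0,0,0,1],[0,0,0,0,0,0,1],[0,0,0,0,0,0,1]]'
python3 -m handwheel '[[0,0,0,0,0,0,1],[0,0,0,0,0,0,1],[0,0,0,0,0,0,1]]'
```

```text
t: 24.1
ee_pos: [385.0, -352.5, 57.2]
orientation: [-2.828, -0.49, -0.976]
ft_force: [-4.1, -1.7, 7.5]
width: 51.8
grasp_force: 30.0
t: 24.48
ee_pos: [385.0, -352.5, 57.2]
orientation: [-2.828, -0.49, -0.976]
ft_force: [-3.1, -2.2, 7.3]
width: 51.9
grasp_force: 30.0
```

```bash
cat > w.py <<'E'
from kin import *; from pl import pose,SY,st
import sys
from workcell import sensors
o=sensors.get_obs();q0=o["qpos"];print(q0.round(2),o["grasp_force"]);T=38
W=[([372,-357,100],.34),([385,-320,140],.2),([388,-250,150],-.05),([390,-170,155],-.25),([390,-90,158],-.25),([395,-20,158],-.1),([402,30,150],.047),(st(-200,49,120),SY),(st(-150,49,105),SY),(st(-60,49,90),SY),(st(-60,49,75),SY)]
W=W[int(sys.argv[1]):int(sys.argv[2])]
qs=iks([pose(np.array(p,float),h,T) for p,h in W],q0,1)
rows(qs,1,mm=30,da=.13)
E
python3 w.py 0 11
```

```text
[-1.14  0.62  2.08  1.13  0.75 -0.89] 30.000118017196655
t 24.48 tcp [ 385.  -352.5   57.2] F [-3.1 -2.2  7.3] w 51.9
[16,-0.0,-24,-0.000,-0.001,0.003,1],  # [ 383. -353.   85.] [-1.14  0.55  2.08  1.07  0.77 -0.81]
[23,-14,-8.1,-0.044,-0.002,0.054,1],[20,-16,-9.1,-0.042,0.002,0.056,1],  # [ 396. -318.  125.] [-1.07  0.42  2.18  1.18  0.69 -0.7 ]
[14,-20,3.6,-0.056,0.011,0.061,1],[5.0,-22,-0.5,-0.052,-0.000,0.066,1],[-4.5,-23,-4.5,-0.048,-0.012,0.070,1],  # [ 399. -251.  135.] [-0.89  0.31  2.37  1.61  0.48 -0.77]
[9.7,-15,1.7,-0.031,0.018,0.027,1],[4.4,-15,-0.2,-0.028,0.008,0.030,1],[-0.8,-15,-2.1,-0.026,-0.001,0.032,1],[-5.8,-15,-3.9,-0.022,-0.009,0.033,1],[-11,-15,-5.4,-0.019,-0.018,0.034,1],  # [ 401. -173.  140.] [-0.57  0.23  2.5   2.43  0.3  -1.14]
[1.1,-20,-2.2,-0.001,0.008,-0.000,1],[-2.0,-20,-3.2,-0.000,0.003,0.000,1],[-5.0,-19,-4.2,0.000,-0.003,0.000,1],[-7.8,-18,-5.1,0.001,-0.008,0.000,1],  # [401. -93. 143.] [-0.26  0.19  2.56  3.11  0.27 -1.55]
[-2.1,-24,-1.7,0.031,0.000,-0.039,1],[-2.4,-24,-1.9,0.031,-0.000,-0.039,1],[-2.6,-24,-2.0,0.031,-0.000,-0.039,1],  # [406. -21. 143.] [-0.06  0.19  2.57  3.22  0.28 -1.62]
[-0.9,-26,4.2,0.045,0.000,-0.058,1],[-1.0,-26,4.4,0.046,-0.000,-0.058,1],  # [414.  31. 135.] [ 0.04  0.23  2.56  3.13  0.31 -1.57]
[14,-5.0,22,0.001,0.000,0.000,1],[12,-5.7,22,-0.000,-0.000,0.000,1],[11,-6.4,23,-0.001,-0.000,-0.000,1],  # [483.  51. 105.] [ 0.1   0.39  2.43  3.24  0.34 -1.62]
[15,-0.1,21,0.000,0.000,0.000,1],[15,0.1,21,-0.000,-0.000,-0.000,1],  # [533.  53.  90.] [ 0.09  0.46  2.33  3.24  0.31 -1.62]
[16,-0.1,17,-0.000,-0.000,0.000,1],[16,-0.0,17,-0.000,-0.000,0.000,1],[15,0.0,17,0.000,0.000,-0.000,1],[15,0.1,17,0.000,0.000,-0.000,1],  # [623.  57.  75.] [ 0.08  0.56  2.14  3.25  0.22 -1.64]
[-9.2,0.0,12,-0.000,0.000,-0.000,1],  # [623.  57.  60.] [ 0.08  0.59  2.14  3.23  0.26 -1.63]
```

```bash
python3 -m handwheel '[[16,0,-24,0,-0.001,0.003,1],[23,-14,-8,-0.044,-0.002,0.054,1],[20,-16,-9,-0.042,0.002,0.056,1],[14,-20,3.6,-0.056,0.011,0.061,1],[5,-22,-0.5,-0.052,0,0.066,1],[-4.5,-23,-4.5,-0.048,-0.012,0.07,1]]'
python3 w.py 3 8
```

```text
t: 25.22
ee_pos: [398.1, -248.0, 134.4]
orientation: [2.957, -0.079, 1.013]
ft_force: [1.3, -0.9, -5.2]
width: 51.4
grasp_force: 30.0
[-0.89  0.31  2.37  1.61  0.48 -0.77] 29.995475113391876
t 25.23 tcp [ 398.1 -248.   134.4] F [ 1.3 -0.9 -5.2] w 51.4
[9.8,-14,1.7,-0.031,0.018,0.027,1],[4.6,-15,-0.2,-0.028,0.009,0.029,1],[-0.5,-15,-2.0,-0.026,-0.000,0.031,1],[-5.4,-15,-3.7,-0.022,-0.009,0.032,1],[-10.0,-15,-5.2,-0.019,-0.017,0.033,1],  # [ 401. -173.  140.] [-0.57  0.23  2.5   2.43  0.3  -1.14]
[1.1,-20,-2.2,-0.001,0.008,-0.000,1],[-2.0,-20,-3.2,-0.000,0.003,0.000,1],[-5.0,-19,-4.2,0.000,-0.003,0.000,1],[-7.8,-18,-5.1,0.001,-0.008,0.000,1],  # [401. -93. 143.] [-0.26  0.19  2.56  3.11  0.27 -1.55]
[-2.1,-24,-1.7,0.031,0.000,-0.039,1],[-2.4,-24,-1.9,0.031,-0.000,-0.039,1],[-2.6,-24,-2.0,0.031,-0.000,-0.039,1],  # [406. -21. 143.] [-0.06  0.19  2.57  3.22  0.28 -1.62]
[-0.9,-26,4.2,0.045,0.000,-0.058,1],[-1.0,-26,4.4,0.046,-0.000,-0.058,1],  # [414.  31. 135.] [ 0.04  0.23  2.56  3.13  0.31 -1.57]
[14,-5.0,22,0.001,0.000,0.000,1],[12,-5.7,22,-0.000,-0.000,0.000,1],[11,-6.4,23,-0.001,-0.000,-0.000,1],  # [483.  51. 105.] [ 0.1   0.39  2.43  3.24  0.34 -1.62]
```

```bash
python3 -m handwheel '[[10,-14,1.7,-0.031,0.018,0.027,1],[4.6,-15,0,-0.028,0.009,0.029,1],[-0.5,-15,-2,-0.026,0,0.031,1],[-5.4,-15,-3.7,-0.022,-0.009,0.032,1],[-10,-15,-5.2,-0.019,-0.017,0.033,1],[1,-20,-2.2,-0.001,0.008,0,1],[-2,-20,-3.2,0,0.003,0,1],[-5,-19,-4.2,0,-0.003,0,1],[-8,-18,-5,0.001,-0.008,0,1]]'
python3 -m handwheel '[[-2,-24,-1.7,0.031,0,-0.039,1],[-2.4,-24,-1.9,0.031,0,-0.039,1],[-2.6,-24,-2,0.031,0,-0.039,1],[-1,-26,4.2,0.045,0,-0.058,1],[-1,-26,4.4,0.046,0,-0.058,1],[14,-5,22,0.001,0,0,1]]'
python3 w.py 7 11
```

```text
t: 26.35
ee_pos: [400.6, -92.5, 142.6]
orientation: [2.876, -0.357, 0.987]
ft_force: [0.7, 0.1, -5.1]
width: 51.7
grasp_force: 30.0
t: 27.1
ee_pos: [435.8, 37.6, 125.6]
orientation: [-2.953, -0.077, -1.012]
ft_force: [0.5, -0.9, -5.4]
width: 51.8
grasp_force: 30.0
[ 0.06  0.28  2.52  3.15  0.32 -1.57] 29.997059404850006
t 27.1 tcp [435.8  37.6 125.6] F [ 0.5 -0.9 -5.4] w 51.8
[14,-5.0,22,-0.002,0.002,0.002,1],[12,-5.8,23,-0.003,0.001,0.001,1],  # [483.  51. 105.] [ 0.1   0.39  2.43  3.24  0.34 -1.62]
[15,-0.1,21,0.000,0.000,0.000,1],[15,0.1,21,-0.000,-0.000,-0.000,1],  # [533.  53.  90.] [ 0.09  0.46  2.33  3.24  0.31 -1.62]
[16,-0.1,17,-0.000,-0.000,0.000,1],[16,-0.0,17,-0.000,-0.000,0.000,1],[15,0.0,17,0.000,0.000,-0.000,1],[15,0.1,17,0.000,0.000,-0.000,1],  # [623.  57.  75.] [ 0.08  0.56  2.14  3.25  0.22 -1.64]
[-9.2,0.0,12,-0.000,0.000,-0.000,1],  # [623.  57.  60.] [ 0.08  0.59  2.14  3.23  0.26 -1.63]
```

```bash
python3 -m handwheel '[[14,-5,22,-0.002,0.002,0.002,1],[12,-5.8,23,-0.003,0.001,0.001,1],[15,0,21,0,0,0,1],[15,0,21,0,0,0,1],[16,0,17,0,0,0,1],[16,0,17,0,0,0,1],[15,0,17,0,0,0,1],[15,0,17,0,0,0,1],[0,0,0,0,0,0,1]]'
python3 -m handwheel '[[-3,0,4,0,0,0,1],[-3,0,4,0,0,0,1],[-2,0,2.5,0,0,0,1],[0,0,0,0,0,0,1]]'
```

```text
t: 28.22
ee_pos: [626.5, 56.2, 77.1]
orientation: [-2.954, -0.066, -1.022]
ft_force: [-0.7, 0.1, -5.1]
width: 51.8
grasp_force: 30.0
t: 28.72
ee_pos: [625.7, 56.5, 64.0]
orientation: [-2.954, -0.067, -1.022]
ft_force: [0.6, 0.0, -5.2]
width: 51.5
grasp_force: 30.0
```

```bash
python3 -m handwheel '[[-1.2,0,1.6,0,0,0,1],[-1.2,0,1.6,0,0,0,1],[0,0,0,0,0,0,1]]'
python3 -m handwheel '[[-0.6,0,0.8,0,0,0,1],[0,0,0,0,0,0,1]]'
```

```text
t: 29.1
ee_pos: [626.2, 56.5, 60.4]
orientation: [-2.954, -0.067, -1.023]
ft_force: [0.9, -0.6, -4.5]
width: 52.0
grasp_force: 30.0
t: 29.35
ee_pos: [626.3, 56.5, 59.5]
orientation: [-2.954, -0.067, -1.023]
ft_force: [-0.6, -1.5, -5.6]
width: 51.5
grasp_force: 30.0
```

Not yet in contact; ease down further.

```bash
python3 -m handwheel '[[-0.6,0,0.8,0,0,0,1],[0,0,0,0,0,0,1]]'
python3 -m handwheel '[[-0.6,0,0.8,0,0,0,1],[0,0,0,0,0,0,1]]'
python3 -m handwheel '[[-0.6,0,0.8,0,0,0,1],[0,0,0,0,0,0,1]]'
```

```text
t: 29.6
ee_pos: [626.4, 56.6, 59.2]
orientation: [-2.953, -0.067, -1.025]
ft_force: [-4.1, -0.8, 3.8]
width: 51.7
grasp_force: 30.0
t: 29.85
ee_pos: [626.4, 56.6, 59.2]
orientation: [-2.952, -0.067, -1.028]
ft_force: [-11.8, -0.9, 15.7]
width: 51.6
grasp_force: 30.0
t: 30.1
ee_pos: [626.5, 56.6, 59.1]
orientation: [-2.951, -0.067, -1.03]
ft_force: [-18.2, -1.6, 26.3]
width: 51.9
grasp_force: 30.0
```

```bash
python3 -m handwheel '[[1.2,0,-1.6,0,0,0,1],[0,0,0,0,0,0,0.33],[0,0,0,0,0,0,0.33],[0,0,0,0,0,0,0.33]]'
python3 -m handwheel '[[0,0,-12,0,0,0,0.33],[0,0,-20,0,0,0,0.33],[0,0,-30,0,0,0,0.33],[-17,0,-26,0,0,0,0.33],[-20,0,-25,0,0,0,0.33],[-20,0,-25,0,0,0,0.33],[0,0,0,0,0,0,0.3]]'
python3 - <<'E'
from h import *
from workcell import viewer
d={n:viewer.get_image(n) for n in("side","top")};pickle.dump(d,open("d2.pkl","wb"))
cv2.imwrite("pics/p2.png",np.hstack([cv2.resize(d["side"]["frame"][150:390,200:400],(400,480)),cv2.resize(d["top"]["frame"][80:320,250:450],(400,480))]))
E
python3 log.py
```

```text
t: 30.6
ee_pos: [626.7, 56.6, 58.5]
orientation: [-2.953, -0.067, -1.024]
ft_force: [-0.0, -0.6, 0.3]
width: 58.6
grasp_force: 0.0
t: 31.48
ee_pos: [494.0, 50.5, 132.0]
orientation: [-2.954, -0.067, -1.022]
ft_force: [1.1, 0.1, 0.1]
width: 61.4
grasp_force: 0.0
[ 0.1   0.31  2.39  3.28  0.24 -1.66]
```

View pics/p2.png

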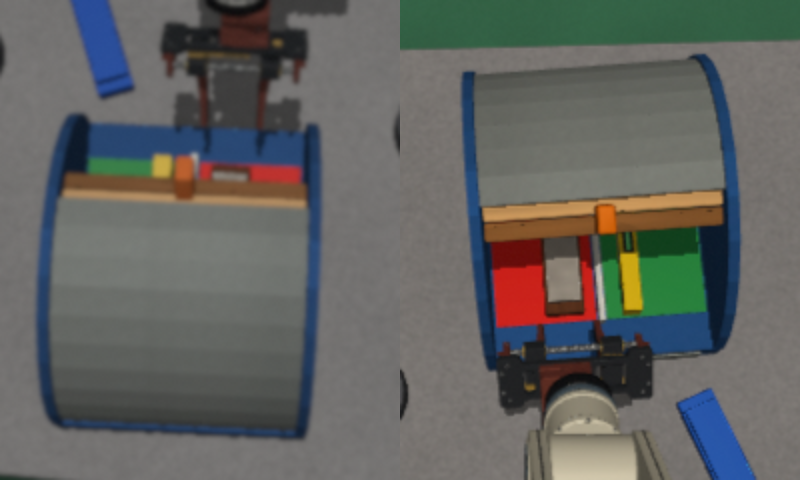

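Both lie properly in their bays (stone front end at top-crop 565,312, level front 632,312). Now swing the wrist back and re-pinch the grip.

Run:
```python
from kin import *; from pl import pose,SY,st,grip,S0
d=pickle.load(open("d2.pkl","rb"))
for u in((332.5,236.5),(366,236)): print("front end store:",(rz(SY).T@(onz(d["top"],u,47)-S0)).round(0))
P,R=pose(grip(1.09),SY,12);print(P)
c,b=iks([(P,R),(P-100*R[:,2],R)],[-.02,.31,1.8,.02,.83,-1.66])
A=np.array([.02,-.12,2.15,1.6,.5,-1.67])
q=rows([A,b],0,da=.15);print("in");rows([c],0,q0=q)
from workcell import sensors
q0=sensors.get_obs()["qpos"];print([fk(a+(bb-a)*i/6,K)[0].astype(int).tolist() for a,bb in((q0,A),(A,b)) for i in range(7)])
```

```text
front end store: [-137.   47.   47.]
front end store: [-142.  -43.   47.]
[612.8252237    7.92266653 232.65532446]
t 31.57 tcp [497.3  50.7 132.4] F [ 0.9 -0.5  0.6] w 61.4
[36,-7.4,-7.2,0.024,0.075,-0.120,0],[36,-4.5,-7.1,0.020,0.074,-0.122,0],[36,-1.7,-7.0,0.016,0.073,-0.123,0],[35,1.0,-7.0,0.013,0.070,-0.125,0],[33,3.5,-7.0,0.009,0.067,-0.127,0],[31,5.7,-7.1,0.007,0.063,-0.128,0],[29,7.7,-7.3,0.005,0.058,-0.130,0],[27,9.4,-7.6,0.004,0.053,-0.132,0],[24,11,-7.9,0.004,0.047,-0.134,0],[21,11,-8.4,0.004,0.041,-0.135,0],[17,12,-9.0,0.006,0.034,-0.136,0],[14,12,-9.7,0.008,0.028,-0.136,0],[11,11,-11,0.011,0.021,-0.137,0],  # [575. 172. 470.] [ 0.02 -0.12  2.15  1.6   0.5  -1.67]
[5.9,-6.1,11,0.057,0.050,-0.126,0],[3.3,-9.0,9.3,0.064,0.049,-0.123,0],[1.0,-12,8.0,0.071,0.048,-0.119,0],[-1.0,-16,6.6,0.078,0.047,-0.115,0],[-2.6,-19,5.2,0.084,0.046,-0.110,0],[-3.8,-23,3.9,0.091,0.046,-0.105,0],[-4.7,-26,2.6,0.097,0.045,-0.099,0],[-5.2,-30,1.5,0.103,0.045,-0.093,0],[-5.4,-33,0.6,0.109,0.045,-0.087,0],[-5.3,-36,-0.2,0.114,0.045,-0.080,0],[-5.0,-39,-0.7,0.119,0.045,-0.073,0],  # [592.   7. 330.] [-0.02  0.17  1.74  0.02  1.02 -1.64]
in
[-2.0,-0.1,34,-0.000,-0.000,-0.000,0],[0.0,-0.0,33,-0.000,-0.000,0.000,0],[1.9,0.1,33,0.000,0.000,0.000,0],  # [613.   8. 233.] [-0.01  0.31  1.8   0.02  0.83 -1.64]
[[497, 50, 132], [544, 70, 194], [577, 93, 260], [594, 119, 324], [597, 142, 382], [590, 161, 431], [575, 171, 470], [575, 171, 470], [579, 186, 452], [580, 186, 424], [579, 167, 392], [580, 130, 362], [584, 75, 339], [592, 6, 330]]
```

Run:
```python
from kin import *; from pl import pose,SY,st,grip,S0
from workcell import sensors
q0=sensors.get_obs()["qpos"]
P,R=pose(grip(1.09),SY,12)
c,b=iks([(P,R),(P-100*R[:,2],R)],[-.02,.31,1.8,.02,.83,-1.66])
z=np.array([.1,.0,2.42,3.0,.25,-1.66]);A=np.array([.02,-.32,2.2,1.6,.5,-1.67])
q=rows([z,A,b],0,da=.16)
print([fk(a+(bb-a)*i/6,K)[0].astype(int).tolist() for a,bb in((q0,z),(z,A),(A,b)) for i in range(7)])
```

```text
t 31.57 tcp [497.3  50.7 132.4] F [ 0.9 -0.5  0.6] w 61.4
[31,-5.7,-25,0.017,0.077,-0.066,0],[30,-4.2,-24,0.012,0.077,-0.067,0],[30,-2.8,-24,0.008,0.076,-0.068,0],[30,-1.4,-24,0.003,0.076,-0.069,0],  # [512.  74. 285.] [ 0.1   0.    2.42  3.    0.25 -1.66]
[37,-0.1,-5.8,0.012,0.078,-0.135,0],[36,2.7,-5.8,0.008,0.075,-0.137,0],[34,5.3,-5.8,0.006,0.071,-0.139,0],[32,7.5,-6.0,0.004,0.065,-0.141,0],[29,9.4,-6.2,0.003,0.060,-0.143,0],[26,11,-6.5,0.003,0.053,-0.144,0],[22,12,-7.0,0.004,0.046,-0.146,0],[19,12,-7.6,0.006,0.039,-0.147,0],[15,12,-8.4,0.009,0.032,-0.148,0],[11,11,-9.3,0.014,0.024,-0.148,0],  # [518. 171. 547.] [ 0.02 -0.32  2.2   1.6   0.5  -1.67]
[3.1,-10,17,0.069,0.052,-0.120,0],[0.7,-14,15,0.075,0.052,-0.116,0],[-1.3,-17,14,0.081,0.053,-0.112,0],[-2.9,-20,13,0.087,0.054,-0.107,0],[-4.1,-24,12,0.092,0.055,-0.103,0],[-5.0,-27,11,0.097,0.056,-0.098,0],[-5.5,-30,9.9,0.102,0.056,-0.093,0],[-5.8,-33,9.1,0.107,0.057,-0.088,0],[-5.8,-36,8.6,0.111,0.057,-0.083,0],[-5.7,-38,8.2,0.115,0.058,-0.077,0],[-5.5,-40,8.0,0.118,0.058,-0.072,0],  # [592.   7. 330.] [-0.02  0.17  1.74  0.02  1.02 -1.64]
[[497, 50, 132], [503, 54, 157], [507, 58, 183], [511, 62, 209], [512, 66, 234], [513, 70, 259], [512, 74, 285], [512, 74, 285], [534, 91, 340], [546, 110, 394], [549, 129, 443], [544, 147, 486], [532, 162, 520], [518, 170, 546], [518, 170, 546], [534, 186, 518], [547, 186, 479], [558, 167, 434], [568, 130, 391], [578, 75, 354], [592, 6, 330]]
```

Good clearance on this one.

```bash
python3 -m handwheel '[[31,-5.7,-25,0.017,0.077,-0.066,0.3],[30,-4,-24,0.012,0.077,-0.067,0.2],[30,-3,-24,0.008,0.076,-0.068,0],[30,-1.4,-24,0.003,0.076,-0.069,0],[37,0,-6,0.012,0.078,-0.135,0],[36,2.7,-6,0.008,0.075,-0.137,0],[34,5.3,-6,0.006,0.071,-0.139,0]]'
python3 -m handwheel '[[32,7.5,-6,0.004,0.065,-0.141,0],[29,9.4,-6.2,0.003,0.06,-0.143,0],[26,11,-6.5,0.003,0.053,-0.144,0],[22,12,-7,0.004,0.046,-0.146,0],[19,12,-7.6,0.006,0.039,-0.147,0],[15,12,-8.4,0.009,0.032,-0.148,0],[11,11,-9.3,0.014,0.024,-0.148,0],[0,0,0,0,0,0,0]]'
python3 - <<'E'
from kin import *; from pl import pose,SY,grip
P,R=pose(grip(1.09),SY,12)
c,b=iks([(P,R),(P-100*R[:,2],R)],[-.02,.31,1.8,.02,.83,-1.66])
from workcell import sensors
print(sensors.get_obs()["qpos"].round(2));rows([b],0,da=.16)
E
```

```text
t: 32.45
ee_pos: [545.0, 106.4, 384.9]
orientation: [2.281, 0.999, 1.631]
ft_force: [0.5, 0.3, 0.2]
width: 87.8
grasp_force: 0.0
t: 33.45
ee_pos: [517.7, 170.7, 549.5]
orientation: [1.115, 1.802, 1.454]
ft_force: [-0.6, -0.4, -0.3]
width: 87.8
grasp_force: 0.0
[ 0.02 -0.32  2.2   1.59  0.5  -1.66]
t 33.45 tcp [517.7 170.7 549.5] F [-0.6 -0.4 -0.3] w 87.8
[3.0,-11,17,0.070,0.051,-0.120,0],[0.6,-14,16,0.076,0.052,-0.116,0],[-1.3,-17,14,0.082,0.053,-0.112,0],[-2.9,-20,13,0.087,0.054,-0.107,0],[-4.1,-24,12,0.092,0.055,-0.103,0],[-4.9,-27,11,0.097,0.056,-0.098,0],[-5.4,-30,10,0.102,0.056,-0.093,0],[-5.6,-33,9.4,0.106,0.057,-0.088,0],[-5.7,-36,8.8,0.110,0.058,-0.083,0],[-5.6,-38,8.5,0.114,0.058,-0.077,0],[-5.4,-40,8.3,0.118,0.059,-0.072,0],  # [592.   7. 330.] [-0.02  0.17  1.74  0.02  1.02 -1.64]
```

```bash
python3 -m handwheel '[[3,-11,17,0.07,0.051,-0.12,0],[0.6,-14,16,0.076,0.052,-0.116,0],[-1.3,-17,14,0.082,0.053,-0.112,0],[-3,-20,13,0.087,0.054,-0.107,0],[-4,-24,12,0.092,0.055,-0.103,0],[-5,-27,11,0.097,0.056,-0.098,0],[-5.4,-30,10,0.102,0.056,-0.093,0],[-5.6,-33,9.4,0.106,0.057,-0.088,0],[-5.7,-36,8.8,0.11,0.058,-0.083,0],[-5.6,-38,8.5,0.114,0.058,-0.077,0]]'
python3 -m handwheel '[[-5.4,-40,8.3,0.118,0.059,-0.072,0],[0,0,0,0,0,0,0]]'
python3 - <<'E'
from kin import *; from pl import pose,SY,grip
P,R=pose(grip(1.09),SY,12)
c,b=iks([(P,R),(P-100*R[:,2],R)],[-.02,.31,1.8,.02,.83,-1.66])
rows([c],0,da=.16,mm=35)
T=12
print("arc");rows(iks([pose(grip(t),SY,T) for t in np.linspace(1.09,-.01,17)[1:]],c),1,q0=c)
E
```

```text
t: 34.7
ee_pos: [583.9, 44.9, 337.7]
orientation: [0.016, 2.877, 0.188]
ft_force: [-0.5, 0.3, -0.2]
width: 87.3
grasp_force: 0.0
t: 34.95
ee_pos: [591.8, 6.9, 325.6]
orientation: [-0.069, 2.937, 0.01]
ft_force: [-0.7, 0.3, -0.4]
width: 87.5
grasp_force: 0.0
t 34.95 tcp [591.8   6.9 325.6] F [-0.7  0.3 -0.4] w 87.5
[-2.4,-0.2,32,0.001,-0.002,0.000,0],[-0.5,-0.0,32,0.001,-0.002,0.000,0],[1.3,0.1,31,0.001,-0.002,-0.000,0],  # [613.   8. 233.] [-0.01  0.31  1.8   0.02  0.83 -1.64]
arc
[15,-0.0,1.9,0.000,0.000,0.000,1],  # [599.   7. 228.] [-0.01  0.29  1.83  0.02  0.81 -1.64]
[15,-0.0,2.9,0.000,0.000,0.000,1],  # [585.   7. 222.] [-0.02  0.28  1.87  0.02  0.79 -1.65]
[14,-0.0,3.9,-0.000,0.000,0.000,1],  # [572.   6. 215.] [-0.02  0.27  1.9   0.02  0.76 -1.65]
[14,-0.0,4.9,0.000,0.000,0.000,1],  # [559.   5. 207.] [-0.02  0.26  1.93  0.02  0.74 -1.65]
[14,-0.0,5.9,0.000,0.000,0.000,1],  # [547.   5. 199.] [-0.02  0.26  1.96  0.02  0.71 -1.65]
[13,-0.0,6.8,0.000,0.000,0.000,1],  # [536.   4. 189.] [-0.02  0.26  1.99  0.02  0.68 -1.66]
[13,-0.0,7.7,0.000,0.000,0.000,1],  # [525.   4. 179.] 
[... 179 characters left out ...]
 157.] [-0.03  0.27  2.08  0.03  0.58 -1.67]
[11,-0.0,10,-0.000,0.000,0.000,1],  # [497.   2. 145.] [-0.03  0.28  2.1   0.03  0.55 -1.67]
[10,-0.0,11,-0.000,0.000,0.000,1],  # [489.   2. 132.] [-0.03  0.3   2.13  0.03  0.51 -1.67]
[9.4,-0.0,12,-0.000,0.000,0.000,1],  # [483.   2. 119.] [-0.03  0.31  2.15  0.04  0.47 -1.68]
[8.6,-0.0,12,-0.000,0.000,0.000,1],  # [477.   2. 105.] [-0.03  0.34  2.17  0.04  0.43 -1.68]
[7.7,-0.0,13,-0.000,0.000,0.000,1],  # [472.   1.  91.] [-0.03  0.36  2.18  0.04  0.39 -1.69]
[6.8,-0.0,13,-0.000,0.000,0.000,1],  # [468.   1.  77.] [-0.03  0.39  2.2   0.05  0.34 -1.7 ]
[5.9,-0.0,14,-0.000,0.000,0.000,1],  # [465.   1.  62.] [-0.03  0.42  2.21  0.06  0.3  -1.71]
```

```bash
python3 -m handwheel '[[-2.4,0,32,0,-0.002,0,0],[-0.5,0,32,0,-0.002,0,0],[1.3,0,31,0,-0.002,0,0],[0,0,0,0,0,0,0.5],[0,0,0,0,0,0,1],[0,0,0,0,0,0,1],[0,0,0,0,0,0,1],[0,0,0,0,0,0,1],[0,0,0,0,0,0,1],[0,0,0,0,0,0,1]]'
python3 -m handwheel '[[0,0,0,0,0,0,1],[0,0,0,0,0,0,1],[0,0,0,0,0,0,1]]'
```

```text
t: 36.2
ee_pos: [612.3, 7.6, 235.2]
orientation: [-0.071, 2.928, 0.007]
ft_force: [-0.8, 4.9, 2.0]
width: 22.0
grasp_force: 30.0
t: 36.58
ee_pos: [612.3, 7.6, 235.2]
orientation: [-0.071, 2.928, 0.007]
ft_force: [-0.9, 3.9, 1.4]
width: 22.3
grasp_force: 30.0
```

Pinched squarely. Roll down.

```bash
python3 -m handwheel '[[15,0,2,0,0,0,1],[15,0,3,0,0,0,1],[14,0,4,0,0,0,1],[14,0,5,0,0,0,1],[14,0,6,0,0,0,1],[13,0,7,0,0,0,1],[13,0,7.7,0,0,0,1],[12,0,8.5,0,0,0,1]]'
python3 -m handwheel '[[12,0,9.3,0,0,0,1],[11,0,10,0,0,0,1],[10,0,11,0,0,0,1],[9.4,0,12,0,0,0,1],[8.6,0,12,0,0,0,1]]'
```

```text
t: 37.58
ee_pos: [515.1, 2.5, 171.1]
orientation: [-0.071, 2.924, 0.006]
ft_force: [-2.4, 4.3, 8.7]
width: 21.8
grasp_force: 30.0
t: 38.2
ee_pos: [474.9, 0.4, 105.8]
orientation: [-0.072, 2.928, 0.006]
ft_force: [-3.4, 2.0, 6.3]
width: 22.0
grasp_force: 30.0
```

```bash
python3 -m handwheel '[[7.7,0,13,0,0,0,1],[6.8,0,13,0,0,0,1],[3,0,7,0,0,0,1],[0,0,0,0,0,0,1]]'
```

```text
t: 38.7
ee_pos: [463.6, -0.1, 69.0]
orientation: [-0.072, 2.932, 0.006]
ft_force: [-4.0, -1.2, -3.3]
width: 22.2
grasp_force: 30.0
```

```bash
python3 -m handwheel '[[1,0,3,0,0,0,1],[1,0,3,0,0,0,1],[0,0,0,0,0,0,1]]'; python3 -m handwheel '[[0.5,0,2,0,0,0,1],[0,0,0,0,0,0,1]]'
```

```text
t: 39.08
ee_pos: [462.6, -0.2, 63.1]
orientation: [-0.072, 2.932, 0.006]
ft_force: [-6.4, -2.4, -2.3]
width: 22.2
grasp_force: 30.0
t: 39.33
ee_pos: [462.4, -0.2, 61.1]
orientation: [-0.072, 2.933, 0.006]
ft_force: [-8.1, -1.8, 0.4]
width: 21.7
grasp_force: 30.0
```

```bash
python3 -m handwheel '[[0,0,2,0,0,0,1],[0,0,0,0,0,0,1]]'; python3 -m handwheel '[[0,0,2,0,0,0,1],[0,0,0,0,0,0,1]]'; python3 -m handwheel '[[0,0,2,0,0,0,1],[0,0,0,0,0,0,1]]'
python3 - <<'E'
from h import *
from workcell import viewer
d={n:viewer.get_image(n) for n in("side","top")};pickle.dump(d,open("d3.pkl","wb"))
E
```

```text
t: 39.58
ee_pos: [462.2, -0.2, 59.0]
orientation: [-0.072, 2.934, 0.006]
ft_force: [-9.5, -2.4, 1.6]
width: 21.9
grasp_force: 30.0
t: 39.83
ee_pos: [462.0, -0.2, 56.9]
orientation: [-0.072, 2.935, 0.006]
ft_force: [-11.4, -3.7, 2.6]
width: 21.9
grasp_force: 30.0
t: 40.08
ee_pos: [462.7, -0.2, 56.0]
orientation: [-0.072, 2.934, 0.006]
ft_force: [-17.1, -3.8, 22.9]
width: 22.0
grasp_force: 30.0
```

Stop felt (23 N). Release, back off and verify numerically with the orange mask.

```bash
python3 -m handwheel '[[0,0,-1,0,0,0,1],[0,0,0,0,0,0,0.4],[0,0,0,0,0,0,0],[0,0,0,0,0,0,0],[0,0,0,0,0,0,0],[0,0,-30,0,0,0,0],[0,0,-40,0,0,0,0],[30,0,-40,0,0,0,0],[40,0,-30,0,0,0,0],[30,0,-30,0,0,0,0]]'
cat > ver.py <<'E'
from pl import *
from scipy.optimize import minimize_scalar
from workcell import viewer
d={n:viewer.get_image(n) for n in("side","top")}
def box3(th,S,Y):
    e=.1745+th;return np.array([[-r*np.cos(e)+q*np.sin(e),y,45+r*np.sin(e)+q*np.cos(e)] for r in(186,231) for q in(-17,17) for y in(-11,11)])@rz(Y).T+S
bl=lambda m:cv2.GaussianBlur(m.astype(np.float32),(0,0),1)
for nm,D in(("start",pickle.load(open("d0.pkl","rb"))),("open",pickle.load(open("d1.pkl","rb"))),("now",d)):
    hs=cv2.cvtColor(D["top"]["frame"],cv2.COLOR_BGR2HSV);m=cv2.inRange(hs,(5,190,100),(13,255,255))//255
    z=np.zeros_like(m);z[170:290,338:372]=m[170:290,338:372]
    ths=np.arange(-.1,1.3,.01);c=[min(((bl(sil(D["top"],box3(t,S0+[0,dy,0],SY)))-bl(z))**2).sum() for dy in(-4,-2,0,2)) for t in ths]
    i=int(np.argmin(c));print(nm,cv2.boundingRect(z),"th",ths[i].round(2),round(c[i],1),"t=0:",cv2.boundingRect(sil(D["top"],box3(0,S0,SY))))
print(sensors.get_obs()["ee_pos"].round(0),sensors.get_obs()["ft_force"].round(1))
E
python3 ver.py
```

```text
t: 41.42
ee_pos: [330.4, -6.2, 202.1]
orientation: [-0.072, 2.929, 0.006]
ft_force: [0.1, 0.3, 0.1]
width: 88.0
grasp_force: 0.0
start (349, 240, 10, 22) th 0.2 24.3 t=0: (348, 248, 11, 22)
open (348, 182, 11, 15) th 1.07 19.7 t=0: (348, 248, 11, 22)
now (349, 248, 10, 19) th 0.01 30.2 t=0: (348, 248, 11, 22)
[330.  -6. 203.] [ 0.5 -0.1  0.2]
```

```bash
python3 -c "
from workcell import ctrl; print(ctrl.close_job())"
```

```text
the job is handed in; nothing more can be done
None
```

The job is handed in with the level on the green mat, the oilstone stone side up on the red mat, and the shutter rolled down to its stop: the last image puts it at about 0.01 rad, and I got no verdict back.

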